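# Lock and tighten the fingerboard press

### The job

Close the press over the violin neck: swing its bar down into the fork, then take the thick round-nosed locking pin from the slanted tool block and push it all the way through the fork and the bar's eye, until its handle comes up against the fork. Then tighten the wing knob on the bar clockwise by exactly three clicks, and leave the other two tools in the block and everything else on the bench undisturbed.

Things in the scene. Friction and masses are not known exactly. Their poses are not given: they have to be found in the camera images.
- press_hinge (a point): The fingerboard press, a wooden base 200 x 124 x 18 mm fixed to the bench; a violin neck lies across it along y (125 mm to the -y side, 180 mm to the +y side of the bar, all of it below 65 mm). Point: middle of the bar's hinge, 95 mm above the bench. Axes of the press: x from fork to hinge, y along the hinge pin, z up.
- fork_eye (a point): Middle of the fork, 120 mm before the hinge (-x of the press), 95 mm above the bench: two upright steel plates, each 34 mm wide (x) and 10 mm thick (y), up to 112 mm high, outer faces 23.5 mm either side of this point, gap 27 mm. Both have a round 15 mm hole along y at this point's x and height. Axes of the press.
- press_bar (a joint): Hinge of the steel bar, rad: 0 = bar level, down in the fork on its stop, its eye in line with the fork's holes; grows as its free end is raised. Starts at 0.7 to 1.15; stiff, stays where it is left (about 2 N down or 4 N up at the handle moves it). The bar is 24 mm wide, with a 15 mm round eye 120 mm from the hinge.
- bar_handle (a point): Middle of the wooden handle at the free end of the bar, 50 mm long along the bar, 22 mm wide (along y of the press), 18 mm thick; 175 mm from the hinge axis. Its axes are those of the bar: -x points along the bar away from the hinge.
- press_knob (a joint): Wing knob on the bar, rad: 0 at the start, grows clockwise seen from above, lowering the shoe on to the fingerboard. It clicks every 0.419 rad (24 degrees, 15 a turn) and falls into the nearest click when let go; about 0.1 N m takes it over a click. Three clicks = 1.257. Stops at 0 and 2.51.
- knob_grip (a point): Middle of the knob's wing: wooden, 52 mm long (this frame's x), 14 mm thick (y), 24 mm high, on a thin stem, 60 mm from the hinge along the bar. With the bar down it is 131 mm above the bench (top 143 mm, round plate beneath 109 mm). At knob 0 the wing lies along the bar.
- lock_pin_center (a point): Locking pin, handle down in one of the block's sockets, 140 mm long: steel shank 12 mm thick, 85 mm long, parallel with a rounded nose (last 10 mm); flat wooden handle 30 x 12 mm, 55 mm long, its brass front end the shoulder. Point: mid-length on the axis, 15 mm ahead of the shoulder. z to the nose, x across the handle's width, y its thickness. Lying flat its axis is level, 6 mm up. 0.12 kg.
- lock_pin_seat (a point): The point on the pin's axis 23.5 mm ahead of the handle's shoulder; it coincides with the middle of the fork when the pin is home from either side. Axes as for the pin.
- lock_pin: The same pin; origin at the middle of the handle's end face, 140 mm behind the nose along z.
- slim_spike_center (a point): Another tool in the block with the same handle: a spike with a 7 mm shank, long sharp point. Not to be taken. Point 70 mm from the handle's end, z to the tip.
- taper_reamer_center (a point): The third tool in the block with the same handle: a small reamer whose blade tapers from 11 to 5 mm, 133 mm long in all. Not to be taken. Point 70 mm from the handle's end, z to the tip.
- tool_block: Slanted tool block fixed to the bench, base 222 (x) by 104 mm (y), wood below 90 mm; origin mid-underside. Three sockets along x, 62 mm apart, the middle one at x = 0. Tools lean about 35 degrees from upright, points to +y of the block, up to 150 mm high; draw one 50 mm along its axis to free it (1.5 mm play). The bench between block and press is clear, 0.42 to 0.6 m ahead of the robot.
- finger_plane_large: A brass finger plane 60 mm long, 31 mm high; a bystander, to be left alone. Origin at the middle of its underside.
- cork_block: A cork sanding block 90 x 46 x 27 mm; a bystander, to be left alone. Origin at the middle of its underside.
- yellow_gouge: A gouge 269 mm long with a yellow wooden handle, along the front edge; a bystander, to be left alone. Origin at the middle of its underside.
- finger_plane_small: A small brass finger plane 48 mm long, 25 mm high; a bystander, to be left alone. Origin at the middle of its underside.
- ebony_tailpiece: A black tailpiece 111 mm long, 9 mm high; a bystander, to be left alone. Origin at the middle of its underside.

How it is judged:
By the outcome, as a careful person would: the job done as asked, in the order asked, and still so for the second after the job is handed in, with the robot touching nothing.
It also fails if it takes over 69 s, if anything falls off the work surface, if the arm or the gripper's body presses on something with over 40 N, if the wrist force passes 120 N, or if a joint passes its speed limit or range.

### The arm

A 6-joint arm with a two-finger parallel gripper is mounted at the origin on a cart in front of the work surface, level with it; the furniture and walls round the work are solid. World frame = base frame: x ahead of the robot, y to its left, z up, the work surface at z = 0. Lengths are in m, angles in rad, forces in N, time in s.
With the tool pointing down it reaches from about 0.3 to 0.775 m from the base axis. Payload 14.6 kg.
Tool frame: the origin (TCP) lies at the very end of the fingers, on their centre line; the grasp point (between the pads) lies 19 mm behind it; z points along the fingers, y is the direction in which the jaws open and shut (so a half turn about z gives the same grasp; the last joint's range is limited). The gripper opens to 94 mm and grips with 3 to 60 N. Pads are 16 mm wide; open, the fingers measure 119 mm over their backs; the gripper's body (75 mm by 177 mm) begins 78 mm behind the grasp point.
Start: joints at [1.085, 0.3, 1.521, -0, 1.321, -0.067], TCP at [0.224, 0.502, 0.205] pointing down, gripper open.
Joint ranges: [-3.03, 3.03], [-0.79, 2.21], [0.23, 2.52], [-1.04, 4.18], [0, 3.07], [-2.55, 2.55]. Speed limits (rad/s): [2.22, 2.22, 2.57, 3.14, 3.14, 3.14].

### API

Orientations are given as [roll, pitch, yaw] about the fixed x, y, z axes, in that order (R = Rz(yaw) Ry(pitch) Rx(roll)).
In Python, from station import get_obs, vision, hand_in gives the robot as it stands.
- The arm moves only by the tool play_rows, never from a script. Its argument "moves" is a list of rows, each an object with "claw": the opening, from 0 (shut) to 1 (fully open); "linear": the shift along the tool's x, y, z in mm, a list of three; "turn": the turn, a rotation vector about the tool's x, y, z in rad, a list of three. In form: [{"claw": claw, "linear": [tx, ty, tz], "turn": [ax, ay, az]}, ...]. A call has 1 to 8 rows; each row is the pose to reach, as a shift and turn from the pose measured when the call began, along the tool's axes at that moment; what a row does not reach only later rows make up. A row lasts 1/8 s, in which the tool goes at most 62.5 mm and 10.7 degrees, less where a joint would pass 70% of its speed; a pose out of reach is approached as far as the arm can. A call with a gripper value outside its range is refused whole. The fingers move at their own pace and stop on an object; "force" is the grip in N (left out, the last holds). Time passes only in rows, so rows that repeat a pose let the fingers close. It gives the time, the measured TCP pose, the force and the opening at its end, in the units of the state.
- get_obs(): the state, without advancing time (a new reading comes with each control period).
- vision.camera(name): name is "scene" or "top"; returns the picture (384x512x3 uint8, blue, green, red); there is no depth.
- vision.camera_info(name): a dict with "camera_matrix" (3x3 intrinsics, pixels), "rvec" (rotation vector, rad) and "tvec" (3), from world to camera coordinates, as OpenCV has them. Camera axes: x right, y down, z forward; pixel columns grow to the right and rows downward; lengths in m; the calibration is good to about 2 mm. A picture is of the moment at which its call begins. camera_info takes no time and is no camera call.
- hand_in(): hands the job in, once; it reports no verdict.
The state is a dict: "time_s": time; "qpos": joint angles; "joint_vel": joint speeds; "tau": joint torques, N m; "ee_pos": TCP position; "eef_rot": TCP orientation; "force": force on the tool from outside, world axes, zero at the start; "moment": the same for the moment, N m; "grip_width": finger opening in m.
Only numpy, scipy, OpenCV 4.12 (cv2) and the standard library are available. Lean on these libraries where they do the work, as an engineer would, in place of code of your own. Each camera call takes 0.05 s, during which the arm holds its last target.

## Working session

There is one attempt and no reset: what is moved stays moved. The work goes in short steps, Python scripts to look and compute and a tool call to move; the robot and the scene stay as the last step left them, time stands still between calls to the robot, and variables do not carry over. Pictures are saved under pics/ and viewed, and the job is handed in when it is done.

Besides the shell and the picture viewer there is one more tool, called after "Call:" in YAML: its name, and indented under it one key for each argument. play_rows: Moves the arm, as the interface text tells. Its arguments: {"type":"object","properties":{"moves":{"type":"array","items":{"type":"object","properties":{"claw":{"type":"number"},"linear":{"type":"array","items":{"type":"number"}},"turn":{"type":"array","items":{"type":"number"}}}}},"force":{"type":"number"}},"required":["moves"]}

```bash
mkdir -p pics; ls; python3 - <<'E'
from station import get_obs, vision
import cv2
print(get_obs())
for n in ("scene","top"):
    im=vision.camera(n); cv2.imwrite(f"pics/{n}0.png",im); print(n,vision.camera_info(n))
E
```

```text
pics
{'time_s': 0.0, 'qpos': array([ 1.08538280e+00,  3.00466447e-01,  1.52156639e+00, -2.34836691e-05,
        1.32071115e+00, -6.66226827e-02]), 'joint_vel': array([ 0.00081591,  0.00028052, -0.00096364,  0.00032278, -0.00072218,
       -0.00123057]), 'tau': array([-7.49063183e-04, -5.31810093e+01, -3.52744353e+01,  7.07768602e-02,
        2.43422430e-02, -9.95453934e-05]), 'ee_pos': array([0.22355882, 0.50223017, 0.2048951 ]), 'eef_rot': array([-3.14044236e+00, -5.39524849e-05,  2.72280761e+00]), 'force': array([ 0.32752766,  0.35448421, -0.01832872]), 'moment': array([-0.02176167,  0.0097834 ,  0.0051602 ]), 'grip_width': 0.09398272650982299}
scene {'camera_matrix': array([[357.0486812 ,   0.        , 252.5859872 ],
       [  0.        , 357.0486812 , 189.89611702],
       [  0.        ,   0.        ,   1.        ]]), 'rvec': array([ 2.29015736, -0.6793237 ,  0.25227627]), 'tvec': array([-0.53705708,  0.24598397,  0.82740137])}
top {'camera_matrix': array([[472.1621117 ,   0.        , 253.55797569],
       [  0.        , 472.1621117 , 193.2254701 ],
       [  0.        ,   0.        ,   1.        ]]), 'rvec': array([ 2.14639998, -2.08467662,  0.20764444]), 'tvec': array([-0.10403993,  0.59522438,  1.12870174])}
```

View pics/scene0.png

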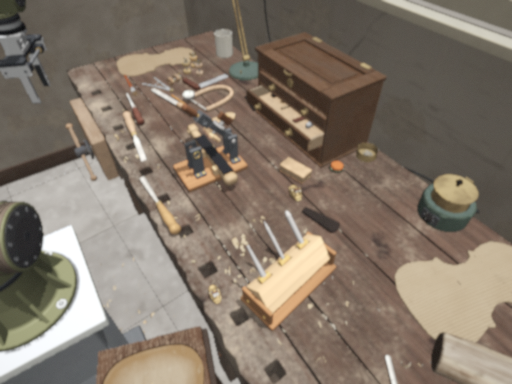

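View pics/top0.png

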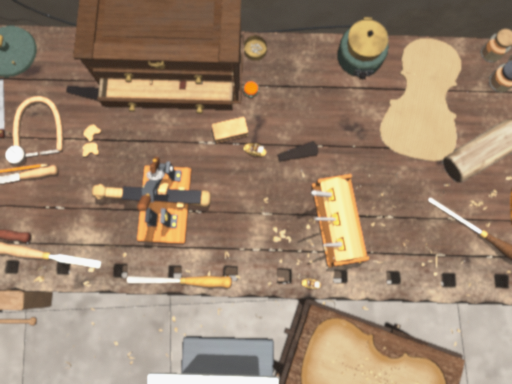

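```bash
cat > h.py <<'E'
import numpy as np, cv2
from station import get_obs, vision
from scipy.spatial.transform import Rotation as Rot
def cam(n):
    i=vision.camera_info(n); K=i["camera_matrix"]; R=Rot.from_rotvec(i["rvec"]).as_matrix(); t=i["tvec"]; return K,R,t
def proj(n,P):
    K,R,t=cam(n); p=(R@np.atleast_2d(P).T).T+t; q=(K@p.T).T; return q[:,:2]/q[:,2:]
def ray(n,uv):
    K,R,t=cam(n); d=R.T@np.linalg.inv(K)@np.array([uv[0],uv[1],1.]); return -R.T@t, d/np.linalg.norm(d)
def plane(n,uv,z):
    c,d=ray(n,uv); return c+d*(z-c[2])/d[2]
def tri(uvs,uvt):
    c1,d1=ray("scene",uvs); c2,d2=ray("top",uvt)
    A=np.c_[d1,-d2]; s=np.linalg.lstsq(A,c2-c1,rcond=None)[0]
    a,b=c1+s[0]*d1,c2+s[1]*d2; return (a+b)/2,np.linalg.norm(a-b)
def crop(n,u0,v0,w,h,f,name,im=None):
    im=vision.camera(n) if im is None else im
    c=cv2.resize(im[v0:v0+h,u0:u0+w],None,fx=f,fy=f,interpolation=cv2.INTER_CUBIC)
    for k in range((u0+9)//10*10,u0+w,10): cv2.putText(c,str(k) if k%20==0 else '|',(int((k-u0+.5)*f)-8,8),0,.3,(0,0,255),1)
    for k in range((v0+9)//10*10,v0+h,10): cv2.putText(c,str(k),(0,int((k-v0+.5)*f)+3),0,.3,(0,0,255),1)
    cv2.imwrite("pics/"+name,c)
E
python3 - <<'E'
from h import *
s=cv2.imread("pics/scene0.png");t=cv2.imread("pics/top0.png")
crop("scene",165,100,90,95,6,"s_press.png",s)
crop("scene",225,200,120,130,5,"s_block.png",s)
crop("top",85,145,135,105,5,"t_press.png",t)
crop("top",295,165,80,110,5,"t_block.png",t)
for n in("scene","top"): print(n,ray(n,(256,192)))
E
```

```text
scene (array([ 0.24822931, -0.63118424,  0.75731111]), array([ 0.37038104,  0.58216047, -0.72381425]))
top (array([ 0.36382493, -0.09341413,  1.2239237 ]), array([ 1.99816649e-01,  6.12571125e-04, -9.79833114e-01]))
```

View pics/s_press.png

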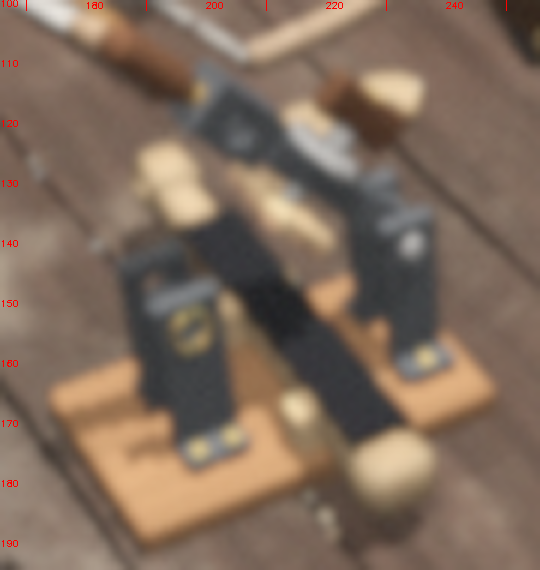

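View pics/t_press.png

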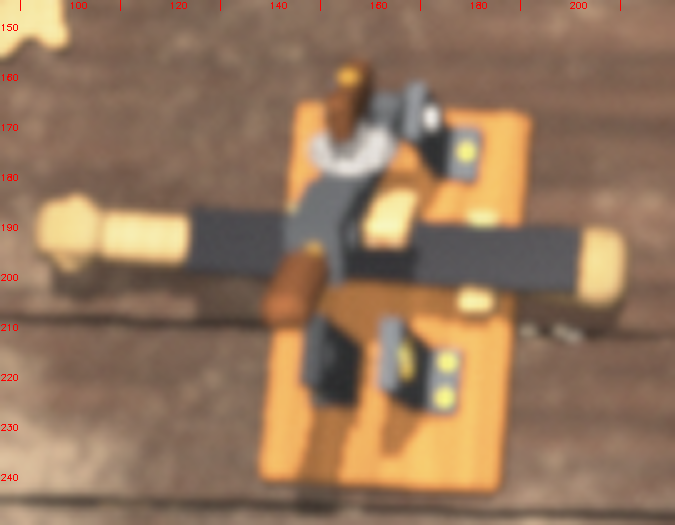

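View pics/s_block.png

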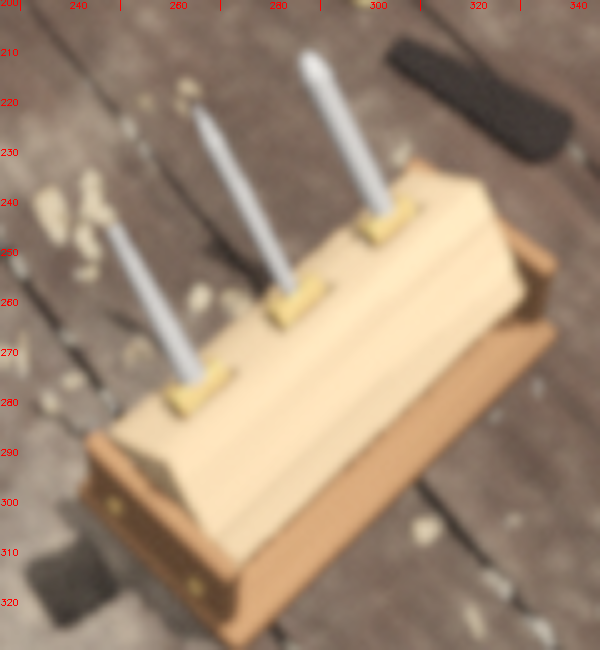

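View pics/t_block.png

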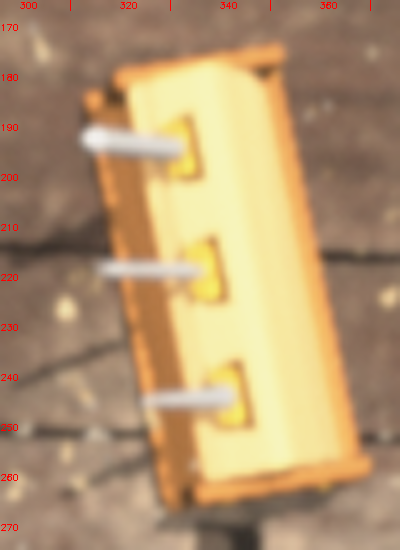

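```bash
python3 - <<'E'
from h import *
np.set_printoptions(precision=4,suppress=True)
s=cv2.imread("pics/scene0.png");t=cv2.imread("pics/top0.png")
print("base corners top z=18")
for p in [(145,165.5),(190.5,168),(185,242.5),(137,240)]: print(plane("top",p,.018))
print("base corners scene z=18")
for p in [(173,166),(190,189.5),(246,164)]: print(plane("scene",p,.018))
print("pin nose",tri((286.5,211.5),(314,191.5)),"pin base",tri((302,243),(331.5,194)))
print("mid",tri((264.5,221.5),(315,217.5)),tri((283,258),(335,219)))
print("3rd",tri((247,245),(324,244)),tri((263,276),(341,243.5)))
print("collars", tri((301,244.5),(332,194)))
b=[(319,183),(365,261)]
crop("scene",165,95,75,70,10,"s2.png",s)
crop("top",130,150,70,80,9,"t2.png",t)
E
```

```text
base corners top z=18
[0.6725 0.2019 0.018 ]
[0.6692 0.0816 0.018 ]
[0.473  0.0847 0.018 ]
[0.4758 0.2076 0.018 ]
base corners scene z=18
[0.4732 0.1985 0.018 ]
[0.4729 0.0773 0.018 ]
[0.666  0.0809 0.018 ]
pin nose (array([ 0.5876, -0.2273,  0.1444]), np.float64(0.0031968462748487893)) pin base (array([ 0.5972, -0.2793,  0.0769]), np.float64(0.001994054407440158))
mid (array([ 0.5258, -0.2292,  0.1525]), np.float64(0.001814561358696445)) (array([ 0.5357, -0.2881,  0.0771]), np.float64(0.000302401222723152))
3rd (array([ 0.4668, -0.2518,  0.1381]), np.float64(0.002514787628427444)) (array([ 0.4746, -0.3017,  0.0773]), np.float64(0.003438713082657894))
collars (array([ 0.5961, -0.2803,  0.0738]), np.float64(0.005712570352958016))
```

View pics/s2.png

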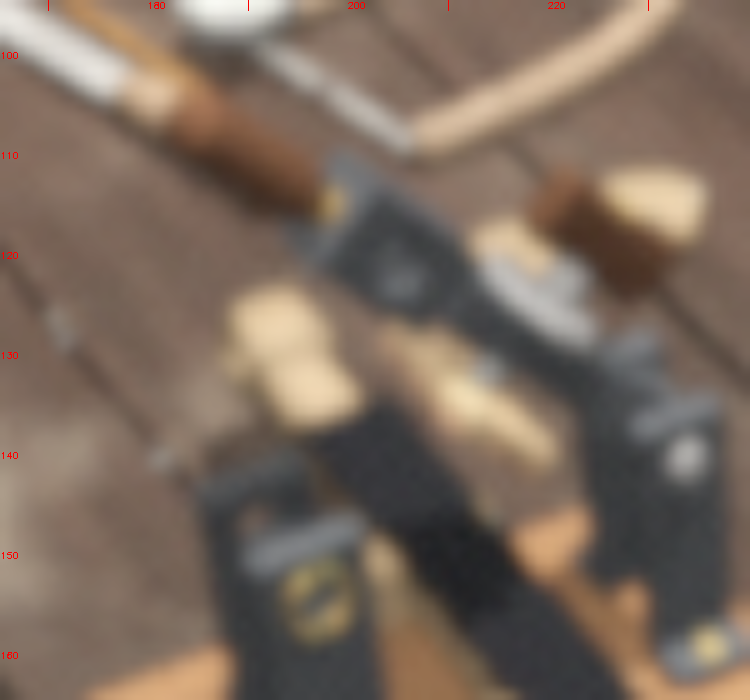

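View pics/t2.png

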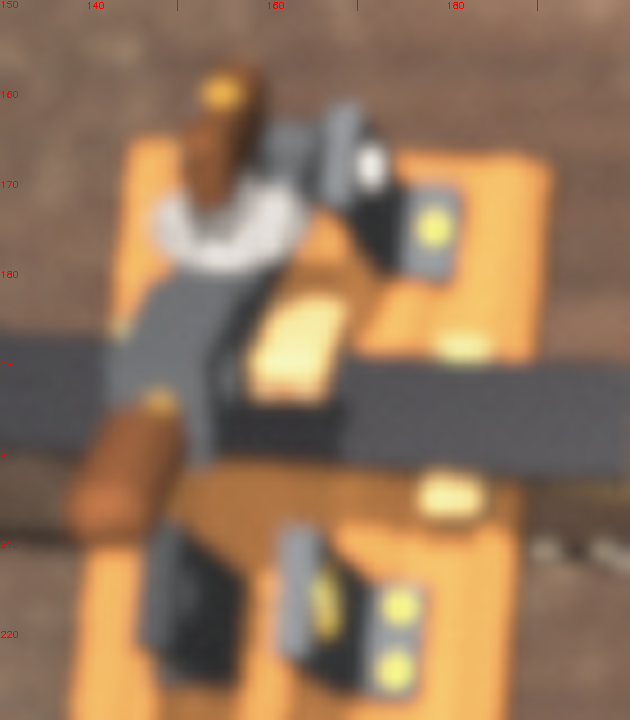

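```bash
python3 - <<'E'
from h import *
np.set_printoptions(precision=4,suppress=True)
print("ring",tri((196,154.7),(165.4,216.8)))
print(" ring z95 scene",plane("scene",(196,154.7),.095)," top",plane("top",(165.4,216.8),.095))
print("hinge bolt",tri((232.8,140),(170.5,168)), plane("scene",(232.8,140),.095),plane("top",(170.5,168),.095))
print("plate strips z112 top -y:",plane("top",(162.3,215.5),.112),"+y:",plane("top",(148.7,214.5),.112))
print("plate strips z112 scene -y",plane("scene",(194.8,148.3),.112))
print("handle butt",tri((184,104.5),(140.5,206)))
print("handle root brass",tri((197.5,114.5),(147,194.5)))
print("knob end brass", tri((226,114),(154,160)))
E
```

```text
ring (array([0.5269, 0.1253, 0.0902]), np.float64(0.000790239231941989))
 ring z95 scene [0.5245 0.1199 0.095 ]  top [0.5266 0.1242 0.095 ]
hinge bolt (array([0.6476, 0.1201, 0.0943]), np.float64(0.0017050119830679207)) [0.6463 0.1195 0.095 ] [0.6483 0.1197 0.095 ]
plate strips z112 top -y: [0.527  0.1285 0.112 ] +y: [0.5285 0.1611 0.112 ]
plate strips z112 scene -y [0.5271 0.1278 0.112 ]
handle butt (array([0.5262, 0.1493, 0.2446]), np.float64(0.000396476876038249))
handle root brass (array([0.5589, 0.1475, 0.2025]), np.float64(0.001141891352197287))
knob end brass (array([0.645 , 0.1444, 0.1735]), np.float64(0.0026641022678156505))
```

```bash
cat >> h.py <<'E'
np.set_printoptions(precision=4,suppress=True)
def to(pos,rpy=None,Rw=None):
    o=get_obs(); R=Rot.from_euler('xyz',o["eef_rot"])
    T=R if rpy is None and Rw is None else (Rot.from_euler('xyz',rpy) if Rw is None else Rw)
    d=R.as_matrix().T@(np.array(pos)-o["ee_pos"])*1000
    w=(R.inv()*T).as_rotvec()
    print("shift mm",np.round(d,1),"turn",np.round(w,3),"|d|",round(np.linalg.norm(d)),"|w|",round(np.linalg.norm(w),2))
def st():
    o=get_obs(); print(round(o["time_s"],2),"pos",o["ee_pos"],"rot",o["eef_rot"],"F",np.round(o["force"],1),"grip",round(o["grip_width"],4),"q",np.round(o["qpos"],2))
E
python3 - <<'E'
from h import *
to((.550,.146,.29),(np.pi,0,np.pi/2))
E
```

```text
shift mm [-443.1 -192.8  -84.9] turn [-0.001  0.001  1.152] |d| 491 |w| 1.15
```

Call:
play_rows:
  moves:
    - {"claw":0,"linear":[-55,-24,-40],"turn":[0,0,0.14]}
    - {"claw":0,"linear":[-111,-48,-85],"turn":[0,0,0.29]}
    - {"claw":0,"linear":[-166,-72,-85],"turn":[0,0,0.43]}
    - {"claw":0,"linear":[-222,-96,-85],"turn":[0,0,0.58]}
    - {"claw":0,"linear":[-277,-120,-85],"turn":[0,0,0.72]}
    - {"claw":0,"linear":[-333,-145,-85],"turn":[0,0,0.87]}
    - {"claw":0,"linear":[-388,-169,-85],"turn":[0,0,1.01]}
    - {"claw":0,"linear":[-443,-193,-85],"turn":[0,0,1.152]}
  force: 30

```text
time_s: 1.1
ee_pos: [0.5465, 0.1489, 0.2899]
eef_rot: [-3.141, 0.001, 1.566]
force: [0.9, 1.5, 0.5]
grip_width: 0.0172
```

```bash
python3 - <<'E'
from h import *
st()
to((.550,.146,.29),(np.pi,0,np.pi/2))
E
```

```text
1.1 pos [0.5465 0.1489 0.2899] rot [-3.1408  0.0009  1.5661] F [0.9 1.5 0.5] grip 0.0172 q [ 0.2   0.29  1.34 -0.    1.51  0.21]
shift mm [-2.9  3.5 -0.1] turn [-0.001  0.001 -0.005] |d| 5 |w| 0.0
```

Call:
play_rows:
  moves:
    - {"claw":0,"linear":[-3,10,25],"turn":[0,0,0]}
    - {"claw":0,"linear":[-3,10,53],"turn":[0,0,0]}
    - {"claw":0,"linear":[-3,-4,65],"turn":[0,0,0]}
    - {"claw":0,"linear":[-3,-17,75],"turn":[0,0,0]}
    - {"claw":0,"linear":[-3,-28,89],"turn":[0,0,0]}
    - {"claw":0,"linear":[-3,-39,103],"turn":[0,0,0]}
    - {"claw":0,"linear":[-3,-47,119],"turn":[0,0,0]}
    - {"claw":0,"linear":[-3,-55,135],"turn":[0,0,0]}

```text
time_s: 2.1
ee_pos: [0.4911, 0.1461, 0.1544]
eef_rot: [-3.141, 0.001, 1.566]
force: [0.6, 0.2, 0.2]
grip_width: 0.0007
```

```bash
python3 - <<'E'
from h import *
st()
to((.477,.146,.106),(np.pi,0,np.pi/2))
crop("scene",165,80,90,95,6,"s3.png")
E
```

```text
2.1 pos [0.4911 0.1461 0.1544] rot [-3.1409  0.0009  1.5662] F [0.6 0.2 0.2] grip 0.0007 q [ 0.22  0.27  1.69 -0.    1.19  0.22]
shift mm [ -0.1 -14.   48.4] turn [-0.001  0.001 -0.005] |d| 50 |w| 0.0
```

View pics/s3.png

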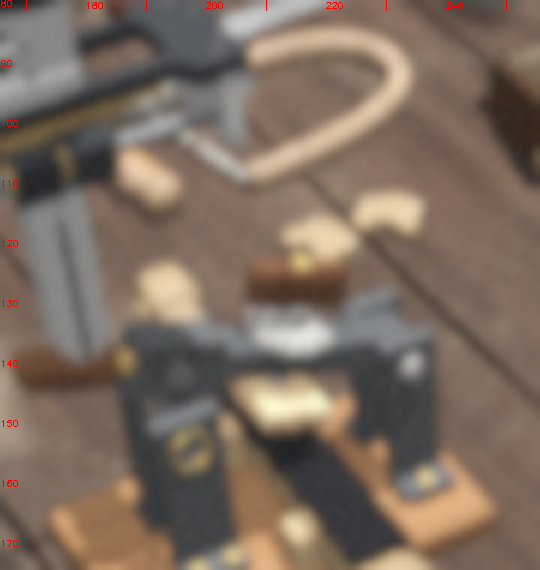

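The picture shows the bar swung most of the way down (still slightly raised at the fork), with the fingertips above the brown handle at about (175,140). I'll press on.

Call:
play_rows:
  moves:
    - {"claw":0,"linear":[0,-5,18],"turn":[0,0,0]}
    - {"claw":0,"linear":[0,-10,34],"turn":[0,0,0]}
    - {"claw":0,"linear":[0,-14,44],"turn":[0,0,0]}
    - {"claw":0,"linear":[0,-14,48],"turn":[0,0,0]}
    - {"claw":0,"linear":[0,-14,50],"turn":[0,0,0]}
    - {"claw":0,"linear":[0,-14,50],"turn":[0,0,0]}

```text
time_s: 2.9
ee_pos: [0.4753, 0.1459, 0.104]
eef_rot: [-3.137, 0.002, 1.566]
force: [-10.9, -1.9, 19.4]
grip_width: 0.0003
```

```bash
python3 - <<'E'
from h import *
st()
E
```

```text
2.9 pos [0.4753 0.1459 0.104 ] rot [-3.1373  0.0016  1.5663] F [-10.9  -1.9  19.4] grip 0.0003 q [ 0.22  0.3   1.78 -0.    1.07  0.23]
```

```bash
cat >> h.py <<'E'
def Rgrasp(yaw=np.radians(10),tilt=np.radians(36)):
    h=np.array([-np.sin(yaw),np.cos(yaw),0]); d=h*np.cos(tilt)-np.array([0,0,1])*np.sin(tilt)
    y=np.array([np.cos(yaw),np.sin(yaw),0]); x=np.cross(y,d); return Rot.from_matrix(np.c_[x,y,d])
E
python3 - <<'E'
from h import *
to((.604,-.34,.28),Rw=Rgrasp())
E
```

```text
shift mm [-485.6  130.1 -175.8] turn [ 0.08   0.941 -0.168] |d| 533 |w| 0.96
```

Call:
play_rows:
  moves:
    - {"claw":0.4,"linear":[0,0,-55],"turn":[0,0,0]}
    - {"claw":0.4,"linear":[0,0,-110],"turn":[0,0,0]}
    - {"claw":0.4,"linear":[-20,5,-160],"turn":[0,0,0]}
    - {"claw":0.4,"linear":[-75,20,-176],"turn":[0,0,0]}
    - {"claw":0.4,"linear":[-134,36,-176],"turn":[0,0,0]}
    - {"claw":0.4,"linear":[-194,52,-176],"turn":[0.01,0.12,-0.02]}
    - {"claw":0.4,"linear":[-253,68,-176],"turn":[0.02,0.27,-0.05]}
    - {"claw":0.4,"linear":[-312,84,-176],"turn":[0.04,0.43,-0.08]}

```text
time_s: 3.9
ee_pos: [0.5589, -0.1683, 0.2818]
eef_rot: [-3.117, -0.434, 1.644]
force: [1.4, 1.2, 1.0]
grip_width: 0.0378
```

```bash
python3 - <<'E'
from h import *
st()
to((.604,-.34,.25),Rw=Rgrasp())
to((.604,-.322,.136),Rw=Rgrasp())
E
```

```text
3.9 pos [ 0.5589 -0.1683  0.2818] rot [-3.1171 -0.4338  1.6437] F [1.4 1.2 1. ] grip 0.0378 q [-0.51  0.48  1.16  0.35  1.76 -0.57]
shift mm [-171.7   31.3  -45.3] turn [ 0.041  0.507 -0.086] |d| 180 |w| 0.52
shift mm [-203.3   35.4   65.6] turn [ 0.041  0.507 -0.086] |d| 217 |w| 0.52
```

Call:
play_rows:
  moves:
    - {"claw":0.4,"linear":[-57,10,-15],"turn":[0.01,0.15,-0.03]}
    - {"claw":0.4,"linear":[-114,21,-30],"turn":[0.03,0.32,-0.06]}
    - {"claw":0.4,"linear":[-172,31,-45],"turn":[0.04,0.507,-0.086]}
    - {"claw":0.4,"linear":[-172,31,-45],"turn":[0.04,0.507,-0.086]}
    - {"claw":0.4,"linear":[-185,33,0],"turn":[0.04,0.507,-0.086]}
    - {"claw":0.4,"linear":[-203,35,66],"turn":[0.04,0.507,-0.086]}
    - {"claw":0.4,"linear":[-203,35,66],"turn":[0.04,0.507,-0.086]}

```text
time_s: 4.78
ee_pos: [0.6026, -0.3203, 0.1316]
eef_rot: [-3.134, -0.949, 1.739]
force: [0.5, 0.9, -0.2]
grip_width: 0.0373
```

```bash
python3 - <<'E'
from h import *
st()
to((.604,-.322,.136),Rw=Rgrasp())
s=vision.camera("scene");t=vision.camera("top")
cv2.imwrite("pics/scene4.png",s);cv2.imwrite("pics/top4.png",t)
crop("scene",225,180,130,150,4,"s4.png",s)
crop("top",295,165,110,110,5,"t4.png",t)
crop("top",130,150,70,80,7,"t4p.png",t)
crop("scene",165,95,85,85,7,"s4p.png",s)
E
```

```text
4.78 pos [ 0.6026 -0.3203  0.1316] rot [-3.1337 -0.9493  1.7388] F [ 0.5  0.9 -0.2] grip 0.0373 q [-0.74  1.2   0.48  0.65  2.19 -0.73]
shift mm [ 2.5  1.1 -4.1] turn [-0.003 -0.007 -0.004] |d| 5 |w| 0.01
```

View pics/s4.png

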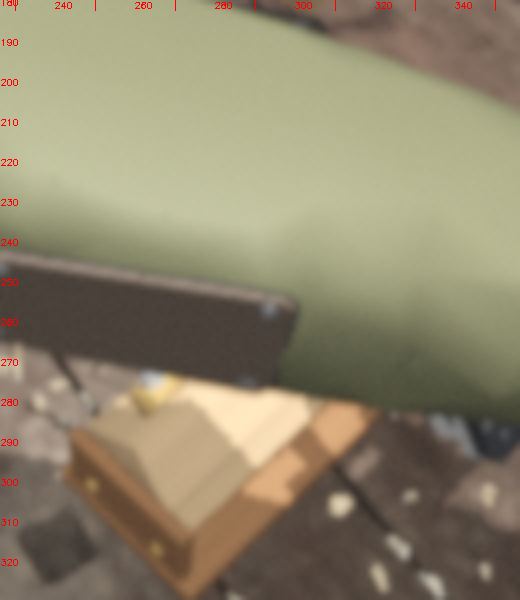

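View pics/t4.png

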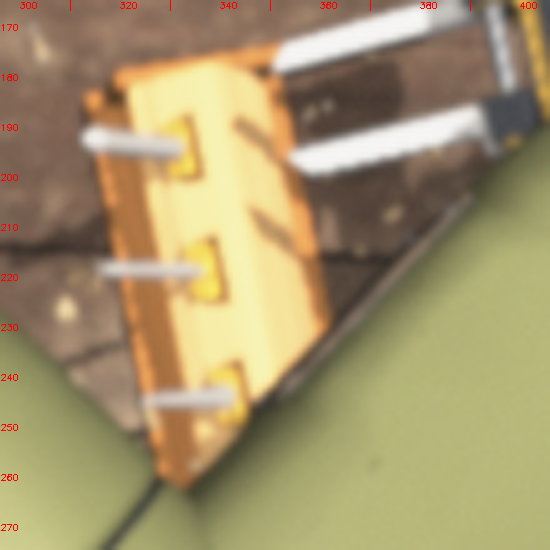

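View pics/t4p.png

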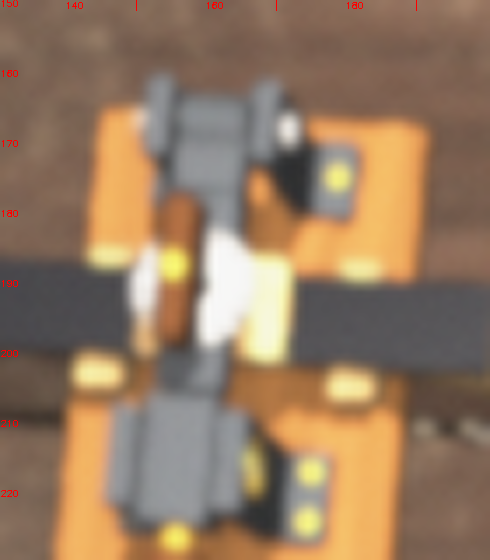

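View pics/s4p.png

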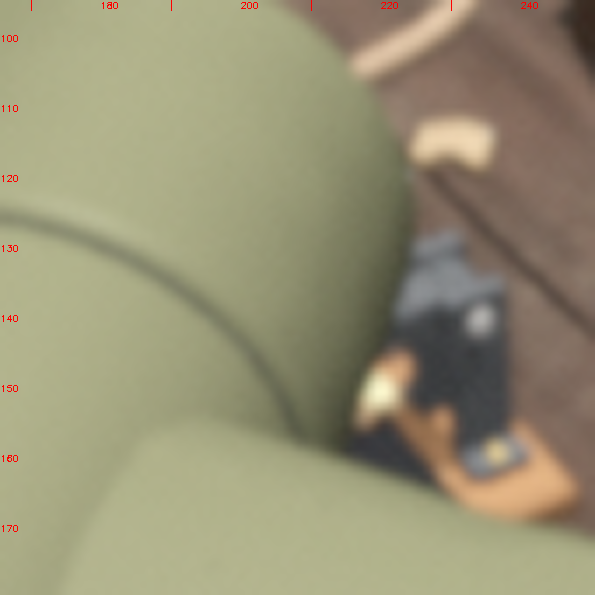

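```bash
python3 - <<'E'
from h import *
print(proj("top",[get_obs()["ee_pos"],(.5945,-.265,.094)]))
to((.5918,-.2499,.0828),Rw=Rgrasp())
E
```

```text
[[353.5542 187.0194]
 [326.5773 193.9177]]
shift mm [-1.5  0.4 91.3] turn [0.002 0.001 0.002] |d| 91 |w| 0.0
```

Call:
play_rows:
  moves:
    - {"claw":0.4,"linear":[0,0,30],"turn":[0,0,0]}
    - {"claw":0.4,"linear":[0,0,60],"turn":[0,0,0]}
    - {"claw":0.4,"linear":[-1,0,82],"turn":[0,0,0]}
    - {"claw":0.4,"linear":[-1,0,91],"turn":[0,0,0]}
    - {"claw":0.4,"linear":[-1,0,91],"turn":[0,0,0]}
  force: 30

```text
time_s: 5.5
ee_pos: [0.5923, -0.2505, 0.0856]
eef_rot: [3.134, -0.939, 1.751]
force: [0.1, -0.4, -0.1]
grip_width: 0.0376
```

```bash
python3 - <<'E'
from h import *
st()
crop("top",295,165,110,110,5,"t5.png")
E
```

```text
5.5 pos [ 0.5923 -0.2505  0.0856] rot [ 3.1338 -0.9392  1.7513] F [ 0.1 -0.4 -0.1] grip 0.0376 q [-0.68  1.06  0.83  0.61  1.97 -0.84]
```

View pics/t5.png

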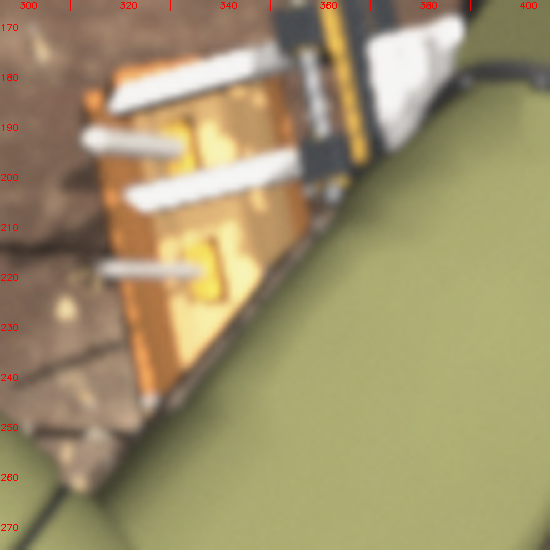

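Call:
play_rows:
  moves:
    - {"claw":0,"linear":[0,0,0],"turn":[0,0,0]}
    - {"claw":0,"linear":[0,0,0],"turn":[0,0,0]}
    - {"claw":0,"linear":[0,0,0],"turn":[0,0,0]}
    - {"claw":0,"linear":[0,0,0],"turn":[0,0,0]}
  force: 30

```text
time_s: 6.05
ee_pos: [0.5922, -0.2511, 0.0854]
eef_rot: [3.134, -0.939, 1.751]
force: [0.6, -0.9, -0.9]
grip_width: 0.011
```

```bash
python3 - <<'E'
from h import *
st()
E
```

```text
6.05 pos [ 0.5922 -0.2511  0.0854] rot [ 3.1338 -0.939   1.7507] F [ 0.6 -0.9 -0.9] grip 0.011 q [-0.68  1.07  0.83  0.61  1.97 -0.84]
```

Call:
play_rows:
  moves:
    - {"claw":0,"linear":[10,0,0],"turn":[0,0,0]}
    - {"claw":0,"linear":[25,0,0],"turn":[0,0,0]}
    - {"claw":0,"linear":[40,0,0],"turn":[0,0,0]}
    - {"claw":0,"linear":[55,0,0],"turn":[0,0,0]}
    - {"claw":0,"linear":[75,0,0],"turn":[0,0,0]}
    - {"claw":0,"linear":[100,0,0],"turn":[0,0,0]}
    - {"claw":0,"linear":[110,0,0],"turn":[0,0,0]}

```text
time_s: 6.92
ee_pos: [0.5807, -0.1863, 0.1759]
eef_rot: [3.131, -0.938, 1.753]
force: [-0.5, 0.8, -0.4]
grip_width: 0.0114
```

```bash
python3 - <<'E'
from h import *
st()
s=vision.camera("scene");t=vision.camera("top")
crop("scene",220,130,140,150,4,"s6.png",s)
crop("top",280,155,110,110,5,"t6.png",t)
E
```

```text
6.92 pos [ 0.5807 -0.1863  0.1759] rot [ 3.1314 -0.9376  1.7535] F [-0.5  0.8 -0.4] grip 0.0114 q [-0.63  0.85  1.01  0.66  1.97 -0.76]
```

View pics/t6.png

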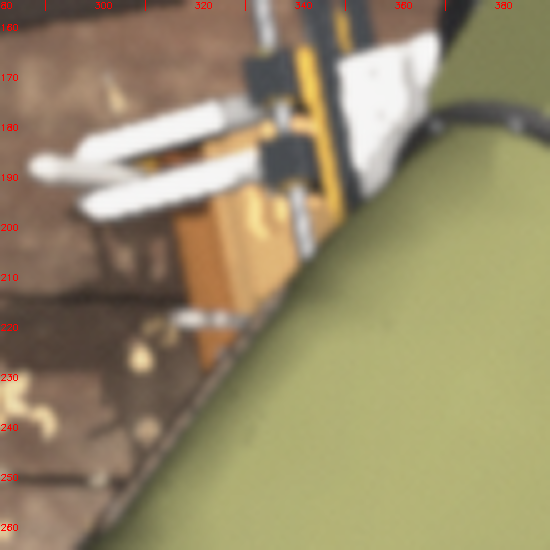

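View pics/s6.png

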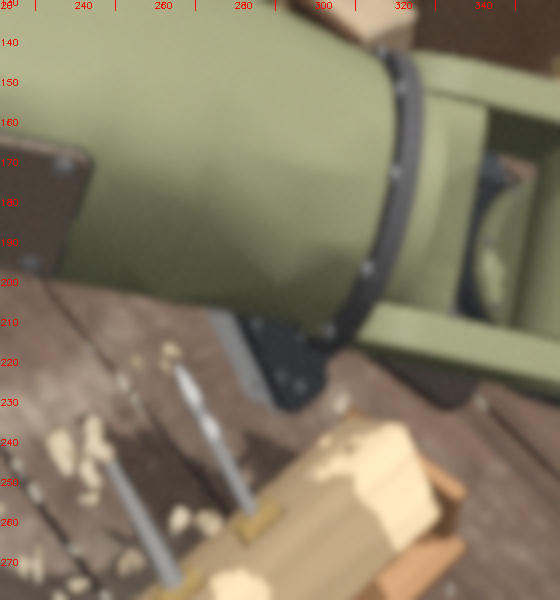

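```bash
python3 - <<'E'
from h import *
to((.527,0.0,.20),(np.pi,0,np.pi/2-.02))
E
```

```text
shift mm [134.3 -20.4 141.1] turn [-0.086 -0.935  0.183] |d| 196 |w| 0.96
```

Call:
play_rows:
  moves:
    - {"claw":0,"linear":[30,-3,10],"turn":[0,-0.07,0.01]}
    - {"claw":0,"linear":[55,-6,30],"turn":[-0.02,-0.22,0.04]}
    - {"claw":0,"linear":[75,-9,60],"turn":[-0.03,-0.37,0.07]}
    - {"claw":0,"linear":[95,-12,85],"turn":[-0.05,-0.52,0.1]}
    - {"claw":0,"linear":[110,-15,110],"turn":[-0.06,-0.67,0.13]}
    - {"claw":0,"linear":[125,-18,130],"turn":[-0.075,-0.81,0.16]}
    - {"claw":0,"linear":[134,-20,141],"turn":[-0.086,-0.935,0.183]}
    - {"claw":0,"linear":[134,-20,141],"turn":[-0.086,-0.935,0.183]}

```text
time_s: 8.02
ee_pos: [0.5271, 0.0016, 0.1997]
eef_rot: [-3.141, 0.0, 1.553]
force: [-0.6, 0.4, -2.2]
grip_width: 0.0111
```

```bash
python3 - <<'E'
from h import *
st()
s=vision.camera("scene");t=vision.camera("top")
cv2.imwrite("pics/scene7.png",s);cv2.imwrite("pics/top7.png",t)
crop("scene",165,90,140,110,5,"s7.png",s)
crop("top",135,155,130,90,5,"t7.png",t)
o=get_obs(); R=Rot.from_euler('xyz',o["eef_rot"]).as_matrix(); g=o["ee_pos"]-.019*R[:,2]
print(g,proj("scene",[g,g+.063*R[:,0]]),proj("top",[g,g+.063*R[:,0]]))
E
```

```text
8.03 pos [0.5271 0.0016 0.1997] rot [-3.1412  0.0004  1.5535] F [-0.6  0.4 -2.2] grip 0.0111 q [-0.07  0.25  1.59 -0.    1.29 -0.05]
[ 0.5274 -0.0003  0.2183] [[212.6084 142.1414]
 [201.2113 128.926 ]] [[212.5844 209.6078]
 [183.452  208.1895]]
```

View pics/t7.png

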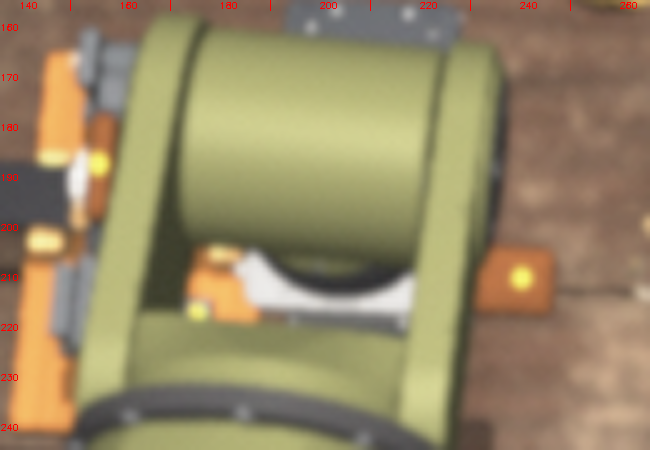

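View pics/s7.png

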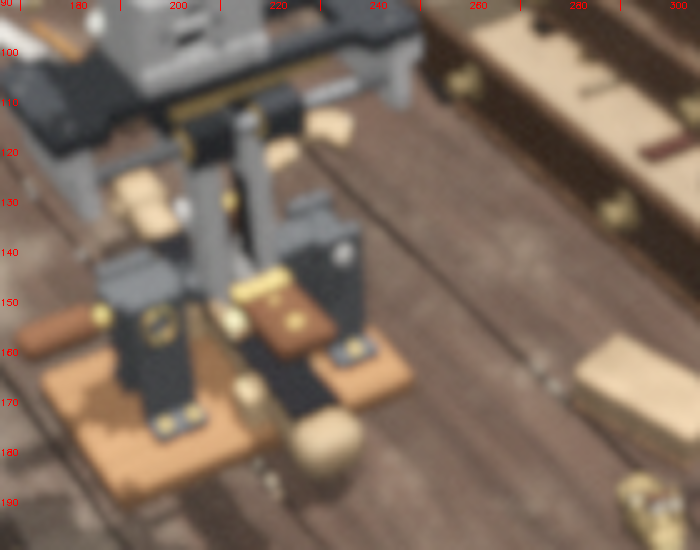

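```bash
python3 - <<'E'
from h import *
s=cv2.imread("pics/scene7.png");t=cv2.imread("pics/top7.png")
crop("scene",192,120,50,50,12,"s7b.png",s)
crop("top",220,195,40,30,15,"t7b.png",t)
g=np.array([.5274,-.0003,.2183]);a=np.array([.017,1,0.])
for p in (-17,-22,-72,-77): 
  for z in (0,6): print(p,z,proj("scene",g+a*p/1e3+[0,0,z/1e3]),proj("top",g+a*p/1e3+[0,0,z/1e3]))
E
```

```text
-17 0 [[215.8794 145.911 ]] [[220.4745 209.9745]]
-17 6 [[215.6508 143.9334]] [[220.2825 209.5201]]
-22 0 [[216.8545 147.0312]] [[222.7889 210.0802]]
-22 6 [[216.6301 145.0523]] [[222.6103 209.6263]]
-72 0 [[226.9964 158.6819]] [[245.9446 211.1373]]
-72 6 [[226.8176 156.6923]] [[245.9005 210.6894]]
-77 0 [[228.0514 159.8939]] [[248.2613 211.243 ]]
-77 6 [[227.8775 157.9033]] [[248.2306 210.7957]]
```

View pics/s7b.png

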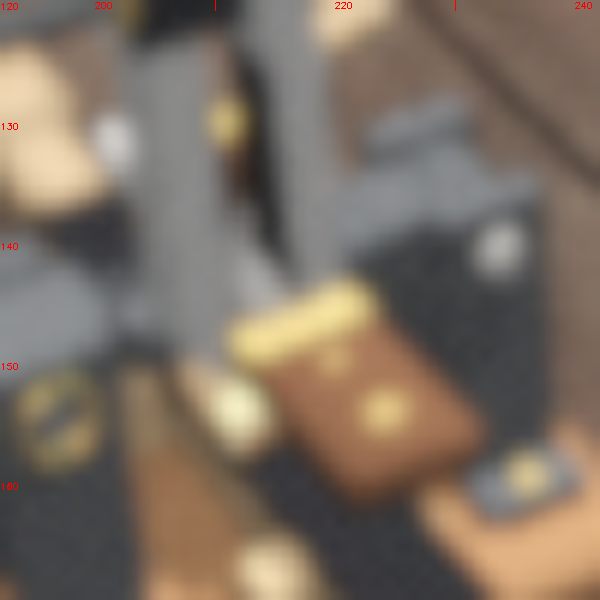

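View pics/t7b.png

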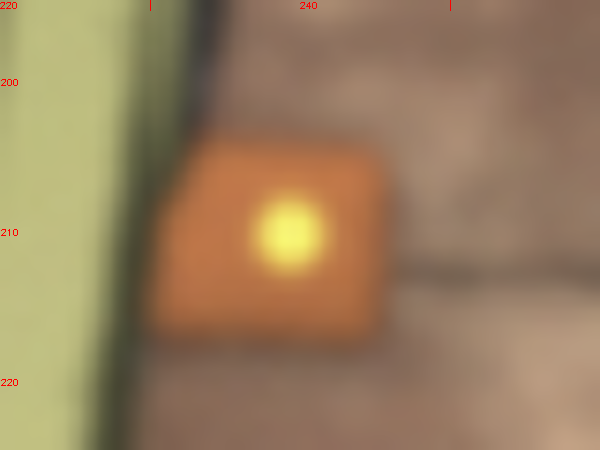

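```bash
python3 - <<'E'
from h import *
print(tri((223.4,153.7),(238.7,210.1)))
print("nose blob top?",plane("scene",(200.9,131),.218))
print("end",plane("top",(244.9,210.4),.222),plane("scene",(226.2,158),.222))
E
```

```text
(array([ 0.5267, -0.0565,  0.2221]), np.float64(0.0013910266225716698))
nose blob top? [0.5243 0.056  0.218 ]
end [ 0.5271 -0.0701  0.222 ] [ 0.5239 -0.0731  0.222 ]
```

```bash
python3 - <<'E'
from h import *
to((.527,0.042,.0765),(np.pi,0,np.pi/2-.02))
E
```

```text
shift mm [ 42.   -1.1 122.9] turn [-0.001 -0.002  0.   ] |d| 130 |w| 0.0
```

Call:
play_rows:
  moves:
    - {"claw":0,"linear":[15,0,45],"turn":[0,0,0]}
    - {"claw":0,"linear":[30,-1,85],"turn":[0,0,0]}
    - {"claw":0,"linear":[38,-1,112],"turn":[0,0,0]}
    - {"claw":0,"linear":[42,-1,123],"turn":[0,0,0]}
    - {"claw":0,"linear":[42,-1,123],"turn":[0,0,0]}

```text
time_s: 8.75
ee_pos: [0.5272, 0.0413, 0.0762]
eef_rot: [-3.139, -0.002, 1.55]
force: [-0.1, 0.0, -1.0]
grip_width: 0.011
```

```bash
python3 - <<'E'
from h import *
st()
s=vision.camera("scene");t=vision.camera("top")
cv2.imwrite("pics/scene8.png",s)
crop("scene",175,115,60,60,10,"s8.png",s)
crop("top",135,185,100,60,6,"t8.png",t)
E
```

```text
8.75 pos [0.5272 0.0413 0.0762] rot [-3.1393 -0.0021  1.5501] F [-0.1  0.  -1. ] grip 0.011 q [0.01 0.4  1.71 0.   1.03 0.03]
```

View pics/s8.png

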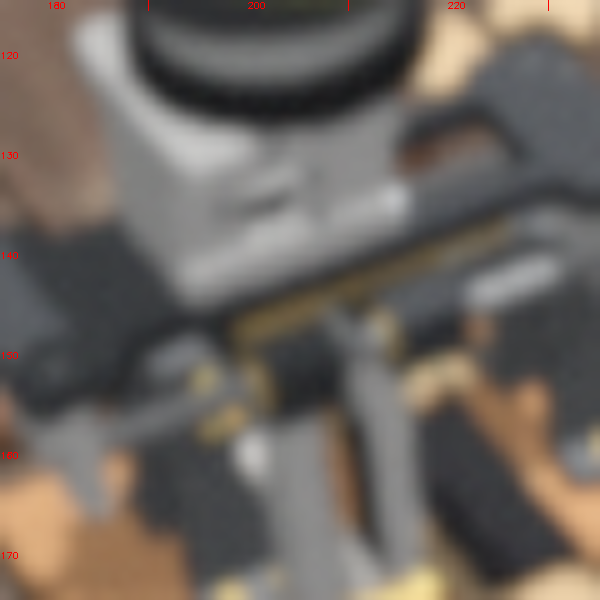

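View pics/t8.png

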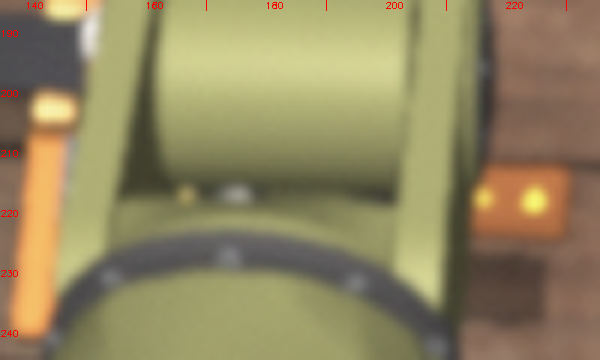

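```bash
python3 - <<'E'
from h import *
print(proj("scene",[(.5268,.121,.095),(.5268,.110,.095),(.5268,.102,.095),(.5268,.121,.101),(.5268,.03,.101),(.5268,-.015,.101)]))
s=cv2.imread("pics/scene8.png"); crop("scene",185,145,30,30,20,"s8b.png",s)
crop("scene",185,140,30,30,20,"s8c.png",cv2.imread("pics/scene7.png"))
print(tri((196,154.7),(165.4,216.8)))
print("bolts",plane("top",(223.2,217.9),.101),plane("top",(215,217.3),.101))
E
```

```text
[[196.556  154.206 ]
 [198.2833 156.2956]
 [199.5534 157.8323]
 [196.2838 152.5943]
 [211.3219 170.7164]
 [219.3954 180.4457]]
(array([0.5269, 0.1253, 0.0902]), np.float64(0.000790239231941989))
bolts [ 0.5271 -0.0158  0.101 ] [0.528 0.004 0.101]
```

View pics/s8b.png

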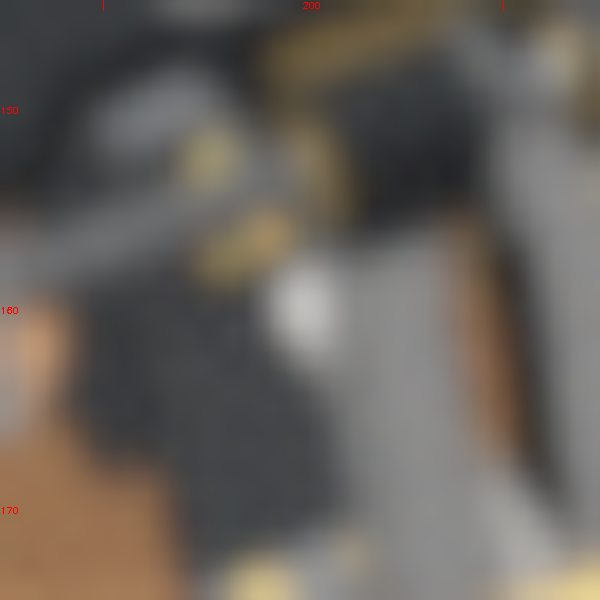

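View pics/s8c.png

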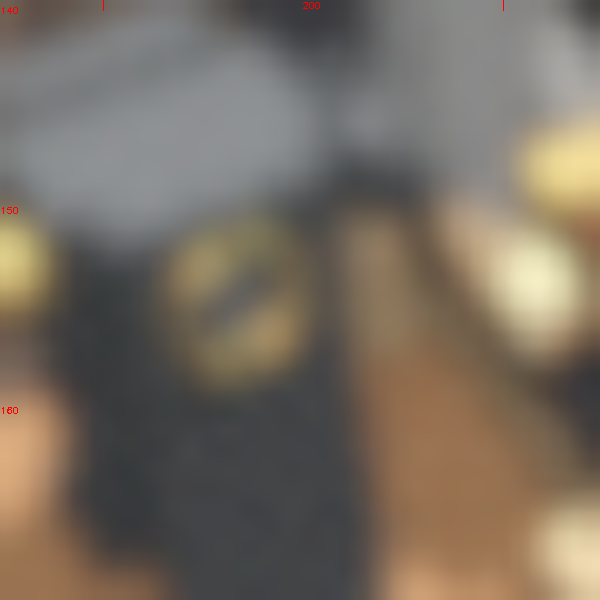

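```bash
python3 - <<'E'
from h import *
s=cv2.imread("pics/scene8.png"); crop("scene",190,145,50,50,14,"s8d.png",s)
print(proj("scene",[(.5268,.12,.095),(.5268,.12,.085),(.5368,.12,.095)]))
E
```

```text
[[196.7121 154.3948]
 [197.16   157.0511]
 [199.8409 153.1355]]
```

View pics/s8d.png

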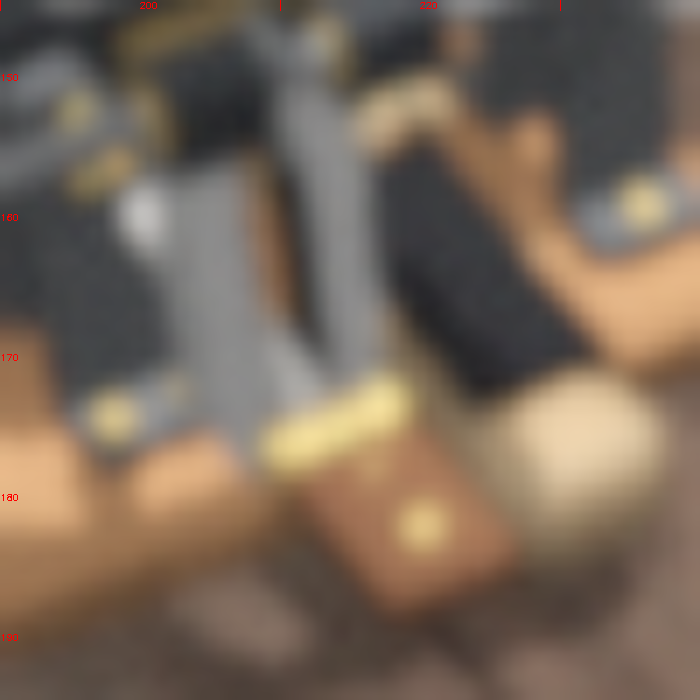

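```bash
python3 - <<'E'
from h import *
print(tri((219.7,182.1),(223.2,217.9)),tri((216.1,177.5),(215,217.3)))
for z in (.095,.091,.088,.085): print(z,proj("scene",[(.527,.111,z),(.527,.106,z),(.527,.0955,z)]))
E
```

```text
(array([ 0.5275, -0.0152,  0.0948]), np.float64(0.0009503483655164169)) (array([0.528 , 0.0047, 0.0956]), np.float64(0.0015999397941025412))
0.095 [[198.1884 156.079 ]
 [198.98   157.0365]
 [200.6576 159.0654]]
0.091 [[198.365  157.1468]
 [199.1549 158.1046]
 [200.8288 160.1343]]
0.088 [[198.4968 157.9436]
 [199.2855 158.9018]
 [200.9566 160.932 ]]
0.085 [[198.6281 158.7371]
 [199.4155 159.6955]
 [201.0838 161.7263]]
```

Call:
play_rows:
  moves:
    - {"claw":0,"linear":[0,0,-6],"turn":[0,0,0]}
    - {"claw":0,"linear":[4,0,-6],"turn":[0,0,0]}
    - {"claw":0,"linear":[8,0,-6],"turn":[0,0,0]}
    - {"claw":0,"linear":[12,0,-6],"turn":[0,0,0]}
    - {"claw":0,"linear":[16,0,-6],"turn":[0,0,0]}
    - {"claw":0,"linear":[19,0,-6],"turn":[0,0,0]}

```text
time_s: 9.6
ee_pos: [0.5281, 0.0607, 0.0834]
eef_rot: [-3.142, -0.002, 1.55]
force: [0.6, -0.7, -1.5]
grip_width: 0.011
```

```bash
python3 - <<'E'
from h import *
st(); print(get_obs()["moment"])
s=vision.camera("scene")
cv2.imwrite("pics/scene9.png",s)
crop("scene",185,140,50,50,14,"s9.png",s)
E
```

```text
9.6 pos [0.5281 0.0607 0.0834] rot [-3.1416 -0.0019  1.5504] F [ 0.6 -0.7 -1.5] grip 0.011 q [0.04 0.39 1.7  0.   1.05 0.06]
[-0.0627  0.0447 -0.0191]
```

View pics/s9.png

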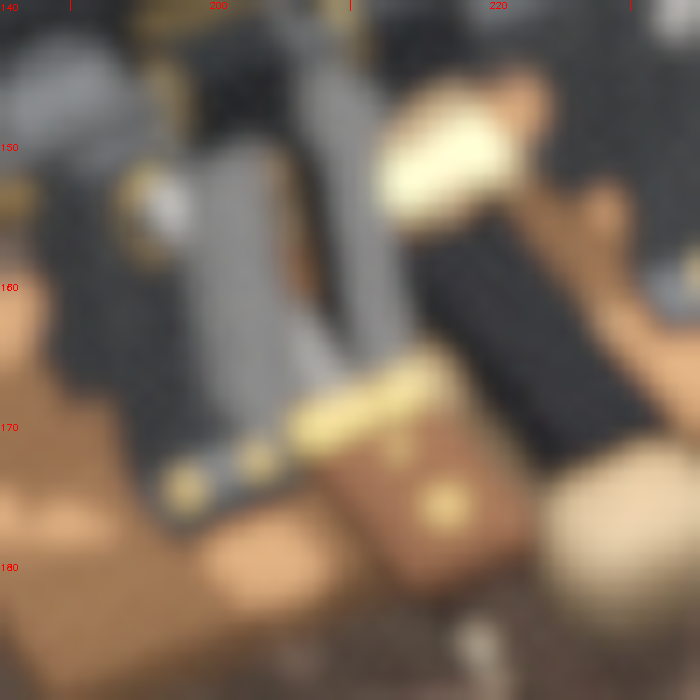

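Call:
play_rows:
  moves:
    - {"claw":0,"linear":[2,-1.5,0],"turn":[0,0,0]}
    - {"claw":0,"linear":[6,-1.5,0],"turn":[0,0,0]}
    - {"claw":0,"linear":[10,-1.5,0],"turn":[0,0,0]}
    - {"claw":0,"linear":[14,-1.5,0],"turn":[0,0,0]}
    - {"claw":0,"linear":[17,-1.5,0],"turn":[0,0,0]}

```text
time_s: 10.28
ee_pos: [0.5269, 0.0782, 0.0833]
eef_rot: [-3.141, -0.002, 1.551]
force: [-0.0, -1.8, -2.5]
grip_width: 0.0108
```

```bash
python3 - <<'E'
from h import *
st(); print(get_obs()["moment"])
E
```

```text
10.28 pos [0.5269 0.0782 0.0833] rot [-3.1413 -0.0019  1.5507] F [-0.  -1.8 -2.5] grip 0.0108 q [0.08 0.4  1.7  0.   1.05 0.1 ]
[-0.283   0.0535 -0.0129]
```

Call:
play_rows:
  moves:
    - {"claw":0,"linear":[4,0,0],"turn":[0,0,0]}
    - {"claw":0,"linear":[8,0,0],"turn":[0,0,0]}
    - {"claw":0,"linear":[12,0,0],"turn":[0,0,0]}
    - {"claw":0,"linear":[16,0,0],"turn":[0,0,0]}
    - {"claw":0,"linear":[19,0,0],"turn":[0,0,0]}

```text
time_s: 10.9
ee_pos: [0.527, 0.0972, 0.0831]
eef_rot: [-3.141, -0.001, 1.551]
force: [-1.2, -4.7, -7.5]
grip_width: 0.0111
```

```bash
python3 - <<'E'
from h import *
st(); print(get_obs()["moment"])
s=vision.camera("scene");t=vision.camera("top")
crop("scene",180,130,50,50,14,"s10.png",s)
crop("top",130,185,100,60,6,"t10.png",t)
E
```

```text
10.9 pos [0.527  0.0972 0.0831] rot [-3.1406 -0.0014  1.5508] F [-1.2 -4.7 -7.5] grip 0.0111 q [0.11 0.4  1.69 0.   1.05 0.13]
[-0.9798  0.1881  0.0307]
```

View pics/s10.png

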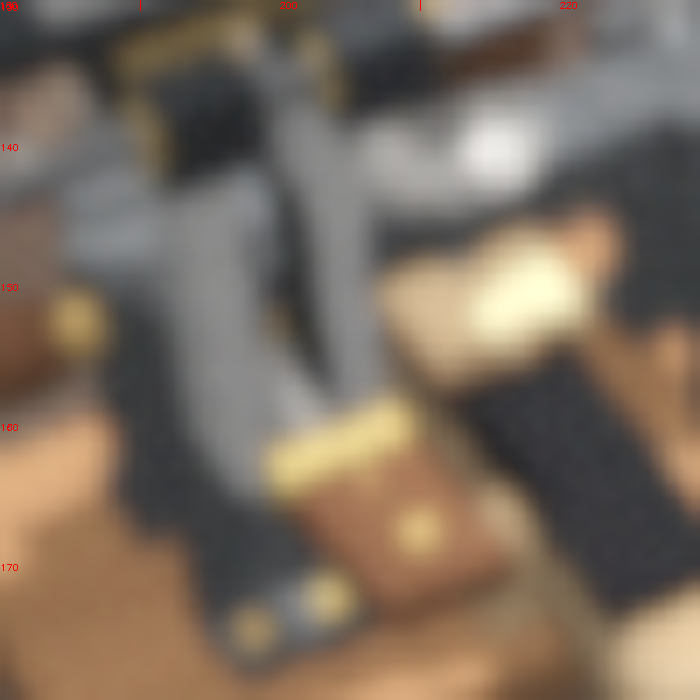

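View pics/t10.png

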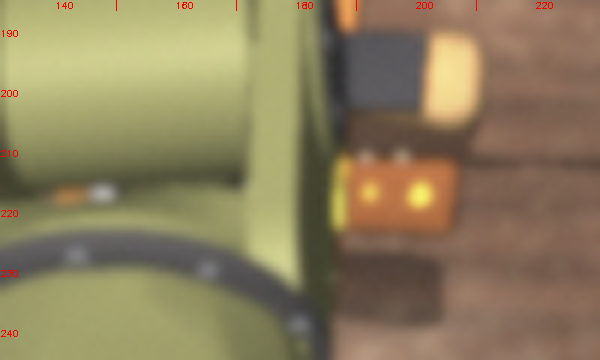

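Call:
play_rows:
  moves:
    - {"claw":0,"linear":[0,0,0.5],"turn":[0,-0.015,0]}
    - {"claw":0,"linear":[0,0,0.8],"turn":[0,-0.03,0]}
    - {"claw":0,"linear":[0,0,0.8],"turn":[0,-0.03,0]}

```text
time_s: 11.38
ee_pos: [0.5273, 0.0979, 0.0826]
eef_rot: [-3.142, 0.028, 1.551]
force: [-0.0, -0.2, -1.5]
grip_width: 0.0109
```

```bash
python3 - <<'E'
from h import *
st(); print(get_obs()["moment"])
E
```

```text
11.38 pos [0.5273 0.0979 0.0826] rot [-3.1416  0.0278  1.5512] F [-0.  -0.2 -1.5] grip 0.0109 q [ 0.13  0.41  1.68 -0.03  1.06  0.16]
[-0.0933 -0.0541  0.0349]
```

Call:
play_rows:
  moves:
    - {"claw":0,"linear":[4,0,0],"turn":[0,0,0]}
    - {"claw":0,"linear":[8,0,-0.2],"turn":[0,0,0]}
    - {"claw":0,"linear":[11,0,-0.3],"turn":[0,0,0]}
    - {"claw":0,"linear":[12,0,-0.3],"turn":[0,0,0]}

```text
time_s: 11.88
ee_pos: [0.5273, 0.1098, 0.0822]
eef_rot: [-3.141, 0.028, 1.551]
force: [-0.5, -5.6, -7.4]
grip_width: 0.0112
```

```bash
python3 - <<'E'
from h import *
st(); print(get_obs()["moment"])
s=vision.camera("scene")
crop("scene",180,130,50,50,14,"s11.png",s)
E
```

```text
11.88 pos [0.5273 0.1098 0.0822] rot [-3.1408  0.0284  1.5514] F [-0.5 -5.6 -7.4] grip 0.0112 q [ 0.15  0.41  1.67 -0.03  1.06  0.19]
[-1.0543  0.1467 -0.0313]
```

View pics/s11.png

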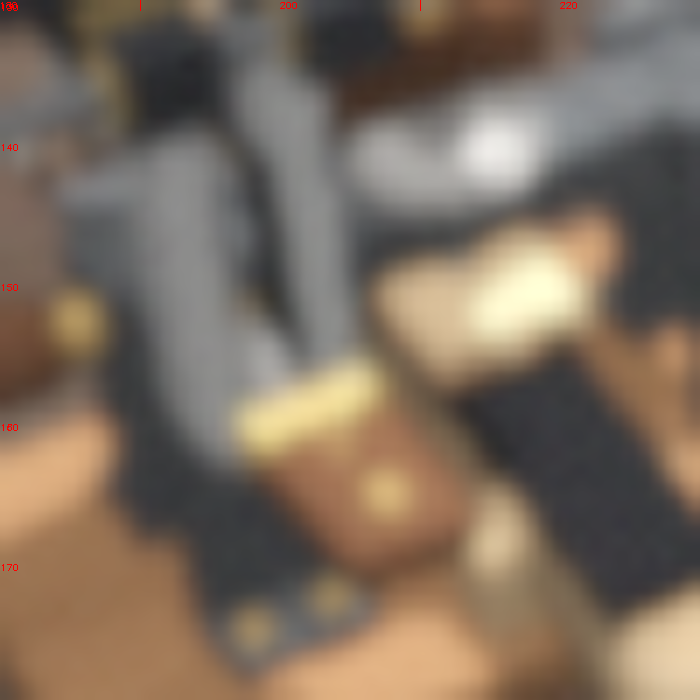

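Call:
play_rows:
  moves:
    - {"claw":0,"linear":[0,0,0.5],"turn":[0,-0.02,0]}
    - {"claw":0,"linear":[0,0,0.8],"turn":[0,-0.03,0]}
    - {"claw":0.5,"linear":[0,0,0.8],"turn":[0,-0.03,0]}
    - {"claw":0.5,"linear":[0,0,0.8],"turn":[0,-0.03,0]}
    - {"claw":0.5,"linear":[0,0,0.8],"turn":[0,-0.03,0]}
    - {"claw":0.5,"linear":[0,0,0.8],"turn":[0,-0.03,0]}

```text
time_s: 12.68
ee_pos: [0.5273, 0.1099, 0.0815]
eef_rot: [-3.141, 0.058, 1.551]
force: [0.8, -0.5, 0.5]
grip_width: 0.0457
```

```bash
python3 - <<'E'
from h import *
st(); print(get_obs()["moment"])
s=vision.camera("scene");t=vision.camera("top")
crop("scene",180,130,50,50,14,"s12.png",s)
crop("top",150,185,80,60,7,"t12.png",t)
to((.5268,.060,.079),(np.pi,0,np.pi/2-.02))
E
```

```text
12.68 pos [0.5273 0.1099 0.0815] rot [-3.1409  0.0582  1.5513] F [ 0.8 -0.5  0.5] grip 0.0457 q [ 0.17  0.42  1.67 -0.07  1.07  0.22]
[0.0176 0.0837 0.0022]
shift mm [-49.6   0.5   5.3] turn [-0.001  0.058  0.   ] |d| 50 |w| 0.06
```

View pics/s12.png

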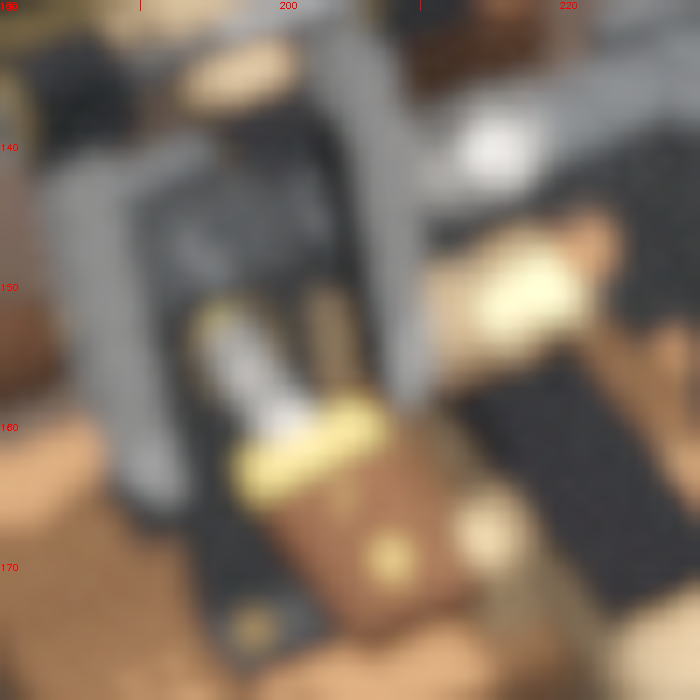

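View pics/t12.png

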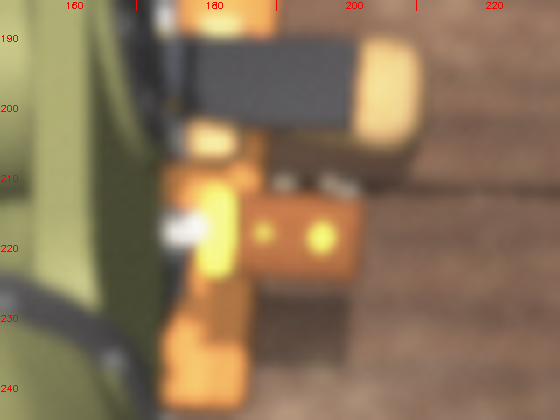

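```bash
python3 - <<'E'
from h import *
print(tri((207.3,169.3),(195.3,218.5)),tri((203.8,164.7),(187,217.9)), plane("top",(200.7,218.5),.09), plane("top",(183.5,217.5),.096))
E
```

```text
(array([0.5252, 0.0526, 0.0897]), np.float64(0.00027560957188503093)) (array([0.5253, 0.0726, 0.0919]), np.float64(0.0010980107754057066)) [0.5256 0.0394 0.09  ] [0.526  0.0803 0.096 ]
```

```bash
python3 - <<'E'
from h import *
to((.5258,.061,.071),Rw=Rot.from_euler('xyz',(np.pi,-.07,np.pi/2-.02)))
E
```

```text
shift mm [-48.2  -0.6  13.3] turn [-0.001  0.128  0.   ] |d| 50 |w| 0.13
```

Call:
play_rows:
  moves:
    - {"claw":0.5,"linear":[-12,0,1],"turn":[0,0.06,0]}
    - {"claw":0.5,"linear":[-30,0,5],"turn":[0,0.128,0]}
    - {"claw":0.5,"linear":[-48,-0.5,11],"turn":[0,0.128,0]}
    - {"claw":0.5,"linear":[-48,-0.5,13.5],"turn":[0,0.128,0]}
    - {"claw":0.5,"linear":[-48,-0.5,13.5],"turn":[0,0.128,0]}
    - {"claw":0,"linear":[-48,-0.5,13.5],"turn":[0,0.128,0]}
    - {"claw":0,"linear":[-48,-0.5,13.5],"turn":[0,0.128,0]}
    - {"claw":0,"linear":[-48,-0.5,13.5],"turn":[0,0.128,0]}
  force: 40

```text
time_s: 13.78
ee_pos: [0.5259, 0.0615, 0.0708]
eef_rot: [-3.141, -0.07, 1.552]
force: [1.0, 1.2, 0.6]
grip_width: 0.0297
```

```bash
python3 - <<'E'
from h import *
st(); print(get_obs()["moment"])
s=vision.camera("scene")
crop("scene",180,130,50,50,14,"s13.png",s)
to((.5262,.061,.080),(np.pi,0,np.pi/2-.02))
E
```

```text
13.78 pos [0.5259 0.0615 0.0708] rot [-3.141  -0.0699  1.5516] F [1.  1.2 0.6] grip 0.0297 q [ 0.01  0.41  1.72  0.08  1.02 -0.01]
[ 0.1367 -0.007  -0.0549]
shift mm [ 0.2  0.3 -9.2] turn [-0.001 -0.07   0.001] |d| 9 |w| 0.07
```

View pics/s13.png

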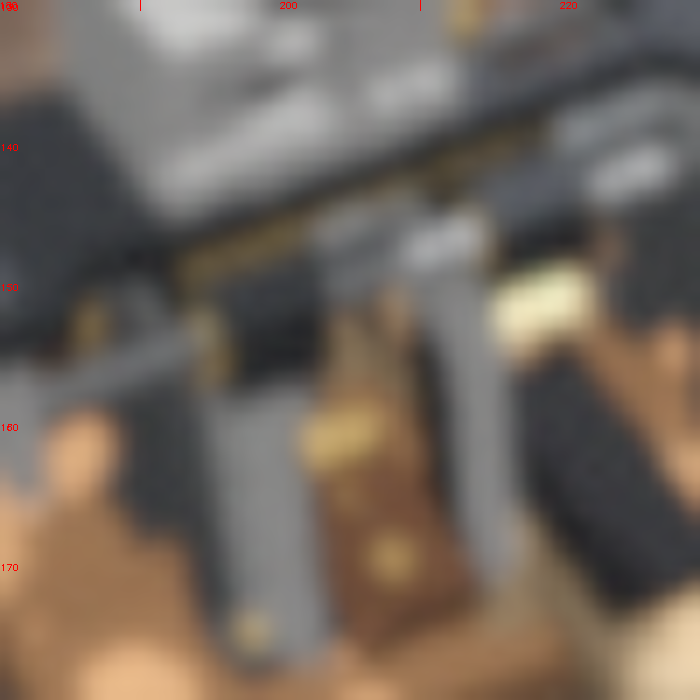

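Call:
play_rows:
  moves:
    - {"claw":0,"linear":[0,0,-3],"turn":[0,-0.025,0]}
    - {"claw":0,"linear":[0,0,-6],"turn":[0,-0.05,0]}
    - {"claw":0,"linear":[0,0,-8],"turn":[0,-0.07,0]}
    - {"claw":0,"linear":[0,0,-8],"turn":[0,-0.07,0]}

```text
time_s: 14.32
ee_pos: [0.5259, 0.0612, 0.0789]
eef_rot: [-3.141, 0.001, 1.552]
force: [-0.4, 0.2, -2.0]
grip_width: 0.0297
```

```bash
python3 - <<'E'
from h import *
st(); print(get_obs()["moment"])
E
```

```text
14.32 pos [0.5259 0.0612 0.0789] rot [-3.1412  0.0005  1.5521] F [-0.4  0.2 -2. ] grip 0.0297 q [ 0.05  0.4   1.71 -0.    1.04  0.07]
[-0.1659  0.0754  0.0303]
```

Clean and nearly force-free. Now push +y, about 27 mm expected.

Call:
play_rows:
  moves:
    - {"claw":0,"linear":[4,0,0],"turn":[0,0,0]}
    - {"claw":0,"linear":[8,0,0],"turn":[0,0,0]}
    - {"claw":0,"linear":[12,0,0],"turn":[0,0,0]}
    - {"claw":0,"linear":[16,0,0],"turn":[0,0,0]}
    - {"claw":0,"linear":[20,0,0],"turn":[0,0,0]}

```text
time_s: 14.95
ee_pos: [0.5263, 0.0815, 0.0789]
eef_rot: [-3.141, 0.001, 1.552]
force: [-1.1, -0.4, -1.8]
grip_width: 0.0293
```

```bash
python3 - <<'E'
from h import *
st(); print(get_obs()["moment"])
E
```

```text
14.95 pos [0.5263 0.0815 0.0789] rot [-3.1412  0.0005  1.5522] F [-1.1 -0.4 -1.8] grip 0.0293 q [ 0.09  0.4   1.7  -0.    1.04  0.1 ]
[-0.1489  0.0742 -0.0539]
```

Call:
play_rows:
  moves:
    - {"claw":0,"linear":[3,0,0],"turn":[0,0,0]}
    - {"claw":0,"linear":[5,0,0],"turn":[0,0,0]}
    - {"claw":0,"linear":[7,0,0],"turn":[0,0,0]}
    - {"claw":0,"linear":[8,0,0],"turn":[0,0,0]}
    - {"claw":0,"linear":[8,0,0],"turn":[0,0,0]}

```text
time_s: 15.58
ee_pos: [0.5264, 0.0895, 0.0789]
eef_rot: [-3.141, 0.001, 1.552]
force: [-0.4, 0.4, -0.8]
grip_width: 0.0294
```

```bash
python3 - <<'E'
from h import *
st(); print(get_obs()["moment"])
E
```

```text
15.57 pos [0.5264 0.0895 0.0789] rot [-3.1412  0.0005  1.5522] F [-0.4  0.4 -0.8] grip 0.0294 q [ 0.1   0.41  1.69 -0.    1.04  0.12]
[-0.1444  0.0455 -0.0295]
```

No stop yet; keep going gently.

Call:
play_rows:
  moves:
    - {"claw":0,"linear":[1,0,0],"turn":[0,0,0]}
    - {"claw":0,"linear":[2,0,0],"turn":[0,0,0]}
    - {"claw":0,"linear":[3,0,0],"turn":[0,0,0]}
    - {"claw":0,"linear":[4,0,0],"turn":[0,0,0]}

```text
time_s: 16.08
ee_pos: [0.5264, 0.0915, 0.0788]
eef_rot: [-3.14, 0.004, 1.552]
force: [-1.1, -20.8, 0.6]
grip_width: 0.0297
```

```bash
python3 - <<'E'
from h import *
st()
s=vision.camera("scene")
crop("scene",175,125,50,50,14,"s14.png",s)
E
```

```text
16.07 pos [0.5264 0.0915 0.0788] rot [-3.1404  0.004   1.552 ] F [ -1.1 -20.8   0.6] grip 0.0297 q [ 0.11  0.41  1.69 -0.    1.04  0.13]
```

View pics/s14.png

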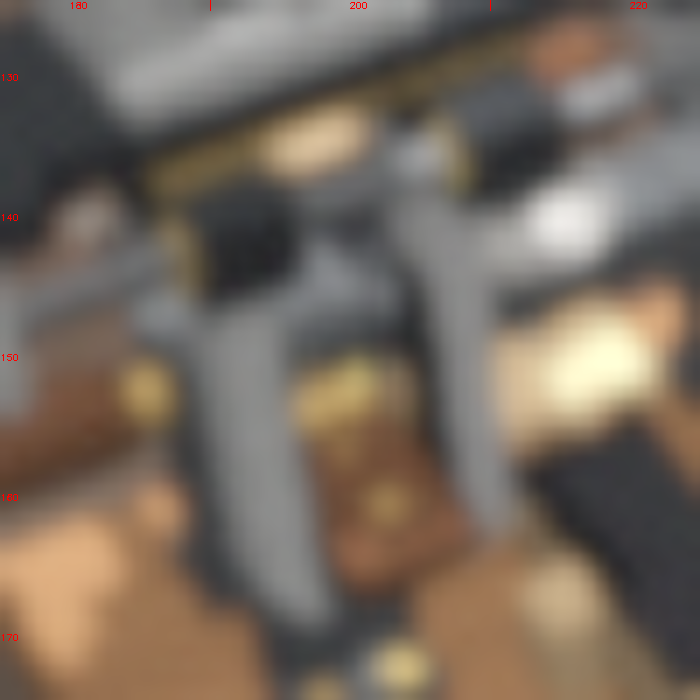

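Call:
play_rows:
  moves:
    - {"claw":0,"linear":[0.5,0,0.5],"turn":[0,0,0]}
    - {"claw":0.5,"linear":[0.5,0,0.5],"turn":[0,0,0]}
    - {"claw":0.5,"linear":[0.5,0,0.5],"turn":[0,0,0]}
    - {"claw":0.5,"linear":[0.5,0,0.5],"turn":[0,0,0]}
    - {"claw":0.5,"linear":[0,0,-30],"turn":[0,0,0]}
    - {"claw":0.5,"linear":[0,0,-70],"turn":[0,0,0]}
    - {"claw":0.5,"linear":[0,0,-130],"turn":[0,0,0]}
    - {"claw":0.5,"linear":[0,0,-130],"turn":[0,0,0]}

```text
time_s: 17.12
ee_pos: [0.5282, 0.0923, 0.2133]
eef_rot: [3.135, 0.003, 1.552]
force: [-0.2, 1.0, -1.5]
grip_width: 0.0469
```

```bash
python3 - <<'E'
from h import *
st()
s=vision.camera("scene");t=vision.camera("top")
crop("scene",175,115,60,60,12,"s15.png",s)
crop("top",130,150,90,90,7,"t15.png",t)
E
```

```text
17.12 pos [0.5282 0.0923 0.2133] rot [3.1349 0.003  1.5522] F [-0.2  1.  -1.5] grip 0.0469 q [ 0.11  0.26  1.55 -0.    1.32  0.13]
```

View pics/s15.png

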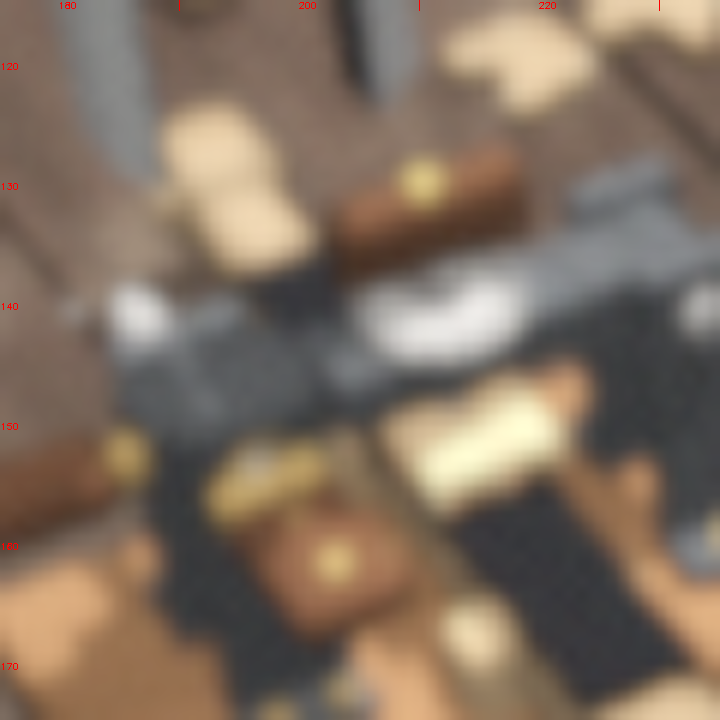

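View pics/t15.png

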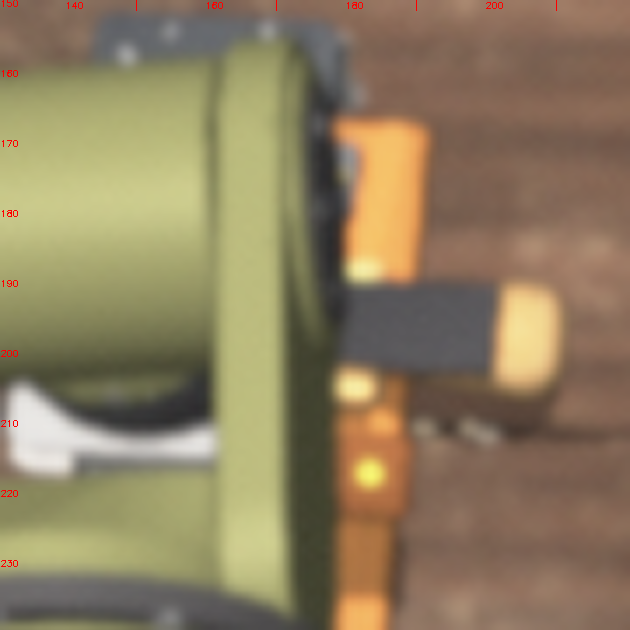

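```bash
python3 - <<'E'
from h import *
print(plane("top",(187.9,217),.098), tri((202.3,161.5),(182.2,217.2)))
print(proj("top",[(.5265,.066,.101),(.5265,.066,.095)]))
E
```

```text
[0.5272 0.0695 0.098 ] (array([0.5265, 0.0837, 0.0949]), np.float64(0.0006238396215802702))
[[189.1573 217.1607]
 [189.4895 217.5274]]
```

Call:
play_rows:
  moves:
    - {"claw":0,"linear":[-40,-2,20],"turn":[0,0,0]}
    - {"claw":0,"linear":[-52,-2,70],"turn":[0,0,0]}
    - {"claw":0,"linear":[-52,-2,115],"turn":[0,0,0]}
    - {"claw":0,"linear":[-52,-2,125],"turn":[0,0,0]}
    - {"claw":0,"linear":[-45,-2,125],"turn":[0,0,0]}
    - {"claw":0,"linear":[-38,-2,125],"turn":[0,0,0]}
    - {"claw":0,"linear":[-34,-2,125],"turn":[0,0,0]}
    - {"claw":0,"linear":[-32,-2,125],"turn":[0,0,0]}

```text
time_s: 18.23
ee_pos: [0.5244, 0.0583, 0.085]
eef_rot: [3.14, 0.007, 1.553]
force: [-0.2, -23.3, 1.7]
grip_width: 0.0002
```

```bash
python3 - <<'E'
from h import *
st()
E
```

```text
18.23 pos [0.5244 0.0583 0.085 ] rot [3.1403 0.0075 1.5528] F [ -0.2 -23.3   1.7] grip 0.0002 q [ 0.05  0.38  1.71 -0.01  1.05  0.07]
```

Call:
play_rows:
  moves:
    - {"claw":0,"linear":[-12,0,0],"turn":[0,0,0]}
    - {"claw":0.5,"linear":[-20,10,-50],"turn":[0,0,0]}
    - {"claw":0.5,"linear":[-20,20,-100],"turn":[0,0,0]}
    - {"claw":0.5,"linear":[-20,30,-140],"turn":[0,0,0]}

```text
time_s: 18.73
ee_pos: [0.5543, 0.0386, 0.228]
eef_rot: [3.138, 0.007, 1.553]
force: [0.9, 0.3, -0.1]
grip_width: 0.027
```

```bash
python3 - <<'E'
from h import *
st()
print(tri((209.8,129.7),(154.9,187.4)),plane("top",(154.9,187.4),.144),plane("scene",(209.8,129.7),.144))
to((.588,.1435,.22),(np.pi,0,np.pi-.02))
crop("scene",175,115,60,60,12,"s16.png")
E
```

```text
18.73 pos [0.5543 0.0386 0.228 ] rot [3.138  0.0071 1.5528] F [ 0.9  0.3 -0.1] grip 0.027 q [ 0.01  0.29  1.48 -0.01  1.37  0.03]
(array([0.5881, 0.1446, 0.1414]), np.float64(0.0010869777089131966)) [0.5881 0.1439 0.144 ] [0.5862 0.1415 0.144 ]
shift mm [105.5  31.8   7.3] turn [-0.003  0.008 -1.569] |d| 110 |w| 1.57
```

View pics/s16.png

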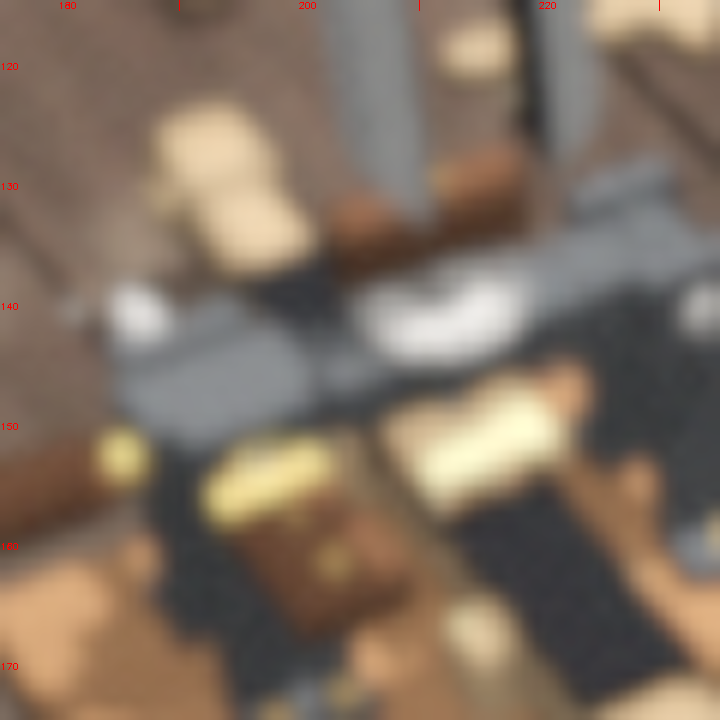

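Call:
play_rows:
  moves:
    - {"claw":0.5,"linear":[13,4,0],"turn":[0,0,-0.18]}
    - {"claw":0.5,"linear":[26,8,0],"turn":[0,0,-0.36]}
    - {"claw":0.5,"linear":[39,12,0],"turn":[0,0,-0.54]}
    - {"claw":0.5,"linear":[52,16,0],"turn":[0,0,-0.72]}
    - {"claw":0.5,"linear":[65,20,0],"turn":[0,0,-0.9]}
    - {"claw":0.5,"linear":[80,24,0],"turn":[0,0,-1.08]}
    - {"claw":0.5,"linear":[95,28,0],"turn":[0,0,-1.26]}
    - {"claw":0.5,"linear":[105,32,0],"turn":[0,0,-1.44]}

```text
time_s: 19.77
ee_pos: [0.5904, 0.1437, 0.2329]
eef_rot: [-3.136, 0.011, 2.999]
force: [-0.3, 0.3, -0.2]
grip_width: 0.0473
```

```bash
python3 - <<'E'
from h import *
st()
to((.588,.144,.114),(np.pi,0,np.pi-.02))
E
```

```text
19.77 pos [0.5904 0.1437 0.2329] rot [-3.1364  0.0114  2.9993] F [-0.3  0.3 -0.2] grip 0.0473 q [ 0.18  0.41  1.31 -0.01  1.41 -1.24]
shift mm [  3.7   0.6 118.9] turn [-0.006  0.011 -0.122] |d| 119 |w| 0.12
```

Call:
play_rows:
  moves:
    - {"claw":0.5,"linear":[2,0,30],"turn":[-0.006,0.011,-0.122]}
    - {"claw":0.5,"linear":[4,0.5,70],"turn":[-0.006,0.011,-0.122]}
    - {"claw":0.5,"linear":[4,0.5,105],"turn":[-0.006,0.011,-0.122]}
    - {"claw":0.5,"linear":[4,0.5,116],"turn":[-0.006,0.011,-0.122]}
    - {"claw":0.5,"linear":[4,0.5,116],"turn":[-0.006,0.011,-0.122]}

```text
time_s: 20.4
ee_pos: [0.5879, 0.1439, 0.1173]
eef_rot: [3.141, 0.0, 3.121]
force: [0.9, 0.3, 0.6]
grip_width: 0.047
```

```bash
python3 - <<'E'
from h import *
st()
crop("scene",175,95,70,70,10,"s17.png")
to((.588,.144,.116),(np.pi,0,np.pi-.02))
E
```

```text
20.4 pos [0.5879 0.1439 0.1173] rot [3.1414 0.0003 3.1212] F [0.9 0.3 0.6] grip 0.047 q [ 0.18  0.5   1.45  0.    1.19 -1.37]
shift mm [ 0.3 -0.   2.2] turn [ 0.     0.002 -0.   ] |d| 2 |w| 0.0
```

View pics/s17.png

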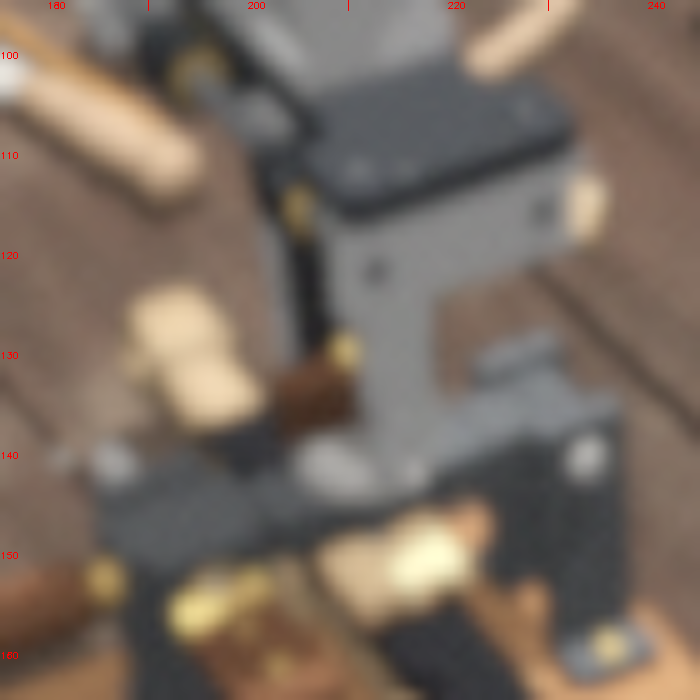

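Call:
play_rows:
  moves:
    - {"claw":0,"linear":[0,0,0],"turn":[0,0,0]}
    - {"claw":0,"linear":[0,0,0],"turn":[0,0,0]}
    - {"claw":0,"linear":[0,0,0],"turn":[0,0,0]}
    - {"claw":0,"linear":[0,0,0],"turn":[0,0,0]}
  force: 25

```text
time_s: 20.95
ee_pos: [0.5883, 0.1443, 0.1184]
eef_rot: [3.141, 0.002, 3.121]
force: [-1.3, -0.5, 1.8]
grip_width: 0.0137
```

```bash
python3 - <<'E'
from h import *
st(); print(get_obs()["moment"])
E
```

```text
20.95 pos [0.5883 0.1443 0.1184] rot [3.1406 0.0021 3.1212] F [-1.3 -0.5  1.8] grip 0.0137 q [ 0.18  0.5   1.45  0.    1.19 -1.37]
[-0.1052  0.0716 -0.1138]
```

Call:
play_rows:
  moves:
    - {"claw":0,"linear":[0,0,0],"turn":[0,0,0.16]}
    - {"claw":0,"linear":[0,0,0],"turn":[0,0,0.32]}
    - {"claw":0,"linear":[0,0,0],"turn":[0,0,0.48]}
    - {"claw":0,"linear":[0,0,0],"turn":[0,0,0.64]}
    - {"claw":0,"linear":[0,0,0],"turn":[0,0,0.8]}
    - {"claw":0,"linear":[0,0,0],"turn":[0,0,0.96]}
    - {"claw":0,"linear":[0,0,0],"turn":[0,0,1.12]}
    - {"claw":0,"linear":[0,0,0],"turn":[0,0,1.26]}

```text
time_s: 21.95
ee_pos: [0.5881, 0.144, 0.1184]
eef_rot: [3.14, 0.0, 1.856]
force: [-2.3, -1.8, 1.9]
grip_width: 0.014
```

```bash
python3 - <<'E'
from h import *
st(); print(get_obs()["moment"])
to((.5883,.1443,.1184),(np.pi,0,3.121-1.26))
crop("scene",175,95,70,70,10,"s18.png")
E
```

```text
21.95 pos [0.5881 0.144  0.1184] rot [3.1403 0.     1.8562] F [-2.3 -1.8  1.9] grip 0.014 q [ 0.18  0.5   1.45  0.    1.19 -0.11]
[-0.5139  0.4607  0.0437]
shift mm [ 0.2  0.3 -0. ] turn [ 0.001  0.    -0.005] |d| 0 |w| 0.0
```

View pics/s18.png

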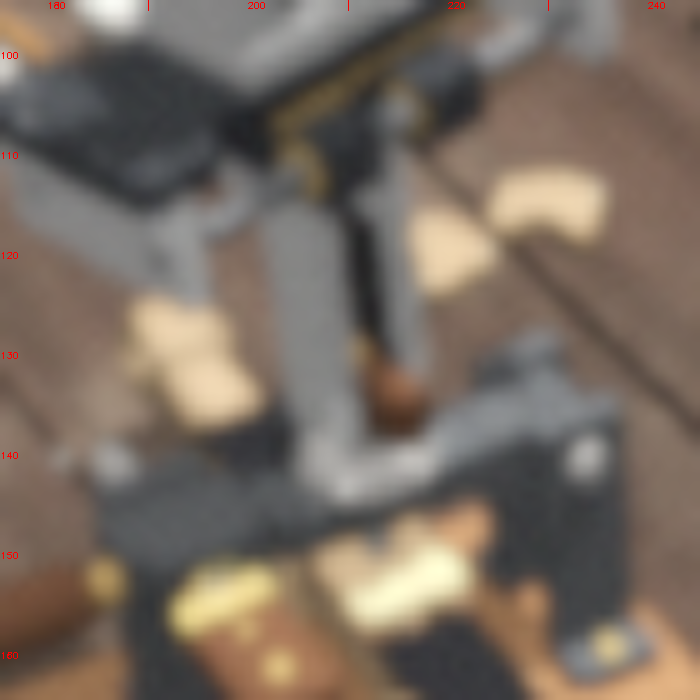

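Call:
play_rows:
  moves:
    - {"claw":0,"linear":[0,0,0],"turn":[0,0,0]}
    - {"claw":0.5,"linear":[0,0,0],"turn":[0,0,0]}
    - {"claw":0.5,"linear":[0,0,0],"turn":[0,0,0]}
    - {"claw":0.5,"linear":[0,0,0],"turn":[0,0,0]}
    - {"claw":0.5,"linear":[0,0,-40],"turn":[0,0,0]}
    - {"claw":0.5,"linear":[0,0,-90],"turn":[0,0,0]}
    - {"claw":0.5,"linear":[-40,-20,-120],"turn":[0,0,0]}
    - {"claw":0.5,"linear":[-90,-60,-140],"turn":[0,0,0]}

```text
time_s: 23.0
ee_pos: [0.5567, 0.0443, 0.2583]
eef_rot: [3.139, 0.0, 1.852]
force: [1.1, -0.8, 0.0]
grip_width: 0.0472
```

Call:
play_rows:
  moves:
    - {"claw":0.5,"linear":[-50,-20,-10],"turn":[0,0,0]}
    - {"claw":0.5,"linear":[-100,-50,-20],"turn":[0,0,0]}
    - {"claw":0.5,"linear":[-150,-80,-20],"turn":[0,0,0]}
    - {"claw":0.5,"linear":[-200,-110,-20],"turn":[0,0,0]}
    - {"claw":0.5,"linear":[-200,-110,-20],"turn":[0,0,0]}

```text
time_s: 23.62
ee_pos: [0.5054, -0.1814, 0.278]
eef_rot: [3.139, 0.001, 1.848]
force: [0.4, 0.7, -0.6]
grip_width: 0.0471
```

```bash
python3 - <<'E'
from h import *
st()
s=vision.camera("scene");t=vision.camera("top")
cv2.imwrite("pics/top19.png",t);cv2.imwrite("pics/scene19.png",s)
crop("top",130,150,90,90,7,"t19.png",t)
crop("scene",175,100,70,80,7,"s19.png",s)
E
```

```text
23.62 pos [ 0.5054 -0.1814  0.278 ] rot [3.1388 0.0007 1.8478] F [ 0.4  0.7 -0.6] grip 0.0471 q [-0.41  0.22  1.45  0.    1.47 -0.69]
```

View pics/t19.png

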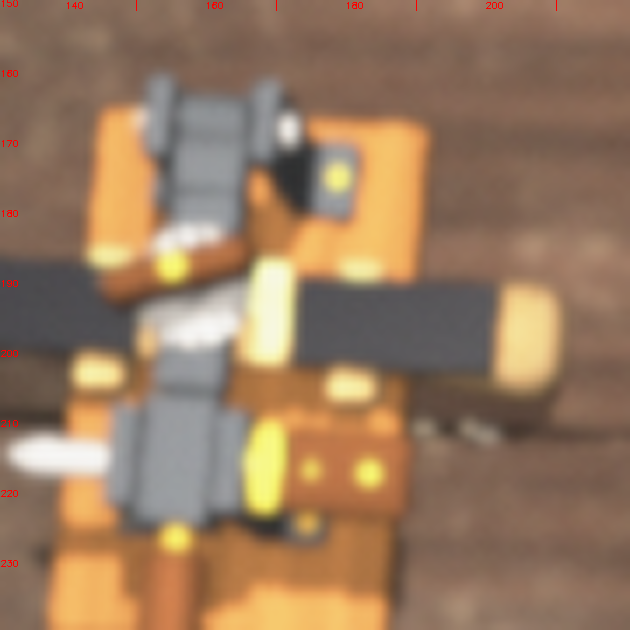

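View pics/s19.png

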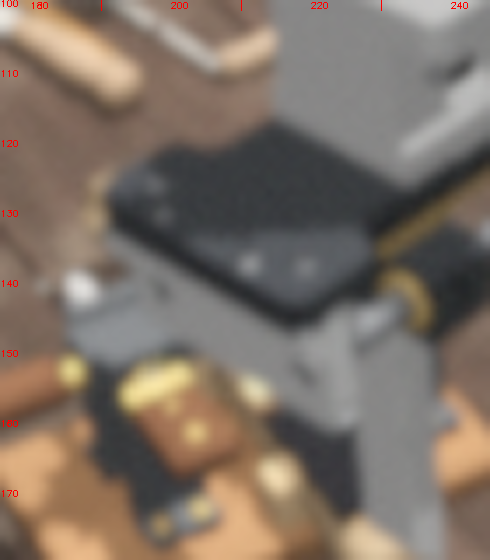

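View pics/top19.png

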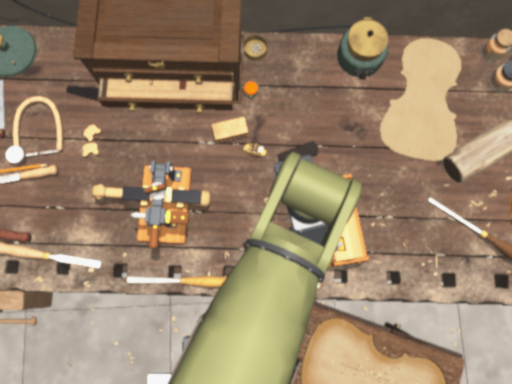

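```bash
python3 - <<'E'
from h import *
t=cv2.imread("pics/top19.png"); hsv=cv2.cvtColor(t,cv2.COLOR_BGR2HSV)
a,b=plane("top",(144.8,190.8),.143),plane("top",(164,184.2),.143)
d=b-a; print(a,b,np.linalg.norm(d),np.degrees(np.arctan2(d[1],d[0])))
print("nose",plane("top",(130.8,214.3),.095),"end",plane("top",(187.8,217),.098),"brass front",plane("top",(165,216),.095))
E
```

```text
[0.5795 0.1672 0.143 ] [0.5966 0.1234 0.143 ] 0.04702301742497562 -68.6974542276133
nose [0.5302 0.2082 0.095 ] end [0.5272 0.0697 0.098 ] brass front [0.5285 0.1253 0.095 ]
```

```bash
python3 - <<'E'
from h import *
s=cv2.imread("pics/top19.png"); crop("top",140,198,40,36,15,"t19b.png",s)
print(plane("top",(145.5,214),.112),plane("top",(165.2,214),.112))
E
```

```text
[0.5295 0.1688 0.112 ] [0.5308 0.1219 0.112 ]
```

View pics/t19b.png

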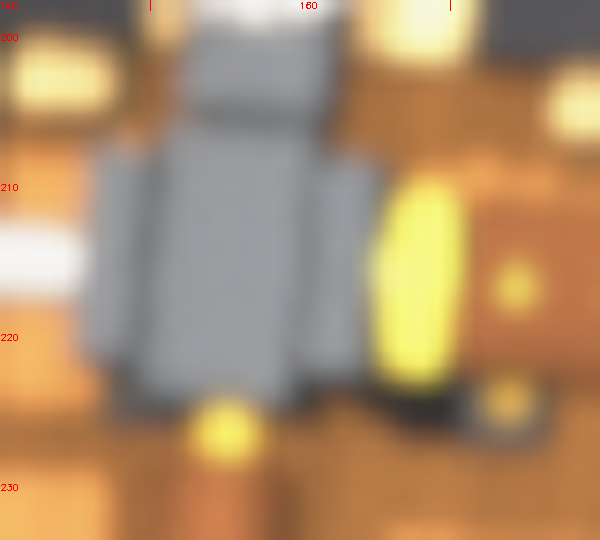

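```bash
python3 - <<'E'
from station import hand_in
print(hand_in())
E
```

```text
the job is handed in; nothing more can be done
None
```

The job is done and handed in at about 23.7 s on the robot's clock. I pushed the bar down into the fork onto its stop, which read 19 N with the fingertip at 104 mm. I then drew the round-nosed pin from its socket and started it through the fork holding the shank. After regripping the handle, I pushed it home and turned the knob clockwise by 1.26 rad.

**Last checks**
- **Pin:** it came up against a firm stop of about 21 N, and again at 23 N when I pushed on the handle's end. The top view shows the brass shoulder against the fork and the nose sticking out on the far side.
- **Knob:** after letting go, the wing measured about 67–69° from the bar. Three clicks is 72° (two would be 48°, four 96°), so it is three clicks.
- **Arm:** it was clear of everything, with no contact force.

**Small disagreements and gaps**
- Camera positions for the shoulder and fork face differ by 2–4 mm, about the calibration error. That the pin is home therefore rests mainly on the two stop contacts.
- The arm hid part of the tool block in the last picture. The other two tools looked in place just after I drew the pin, and I did not go near them again.
- I did not measure the other items on the bench. Those in view looked unmoved.

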